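Empty and shake out the stir-bar scoop, close the drawer

TASK

Put the washed stir bars away in the open drawer: drop in all those lying on the dark pad, and tip those hidden in the covered steel scoop out into it too. Once the scoop is emptied, hold it level over the open drawer and shake it briskly to and fro several times to feel that nothing rattles inside, then set it back upright in the middle of its blue mat and push the drawer fully home past its click. Leave the bottles and the beaker alone.

Things in the scene. Friction and masses are not known exactly. Their poses are not given: they have to be found in the camera images.
- drawer (a joint): travel of the low grey unit's drawer: 0 m = fully home, grows as it comes out towards the robot (to 0.15 m); starts 0.11 to 0.14 m open. About 1.5 N of friction; a spring roller resists with about 3.5 N more between 14 and 7 mm from home, then pulls it in to 0. No handle stands out: push on the flat white front
- drawer_front (a point): middle of the outer face of the white drawer front, 45 mm above the bench; x of this frame points into the unit (push that way). The front is 230 mm wide, 14 mm thick, from 6 to 68 mm above the bench
- drawer_floor (a point): a point on the drawer's floor (11 mm above the bench), 70 mm behind the outer face of the front (56 mm behind its inner face), half way across; moves with the drawer; x points into the unit, y to its left. Compartment 166 mm long, 200 mm wide, side walls to 52 mm above the bench; only the part in front of the housing is open from above
- unit: fixed grey housing of the drawer, 200 (x) x 230 (y) x 80 mm high, closed on top; origin at the centre of its underside; the drawer comes out of its -x face (100 mm from the origin) in its own -x direction
- scoop: covered stainless scoop, about 0.3 kg: a trough 155 mm long (x from -85 to +71 mm), 90 mm wide, walls 42 mm high, closed at the back (+x), open at the spout end (-x). A flat cover at 42 to 45 mm height hides the inside from x = -30 mm back. Origin under the trough, z up when it stands
- scoop_in (a point): middle of the inside of the scoop, 7 mm ahead (-x) of its origin and 20 mm above its underside
- scoop_spout (a point): middle of the spout's edge, 85 mm ahead (-x) of the scoop's origin, 11 mm above its underside; the floor rises to it from 3 mm as a 9-degree ramp over the last 50 mm. Bars slide out over it when the scoop is tipped spout-down by 35 to 45 degrees or more
- scoop_grip (a point): point to grip the scoop: middle of its upright black handle fin (50 mm long along the scoop's x, 14 mm thick across y, from 45 to 84 mm high), 68 mm above the scoop's underside, 8 mm behind its origin (+x); axes as the scoop's
- mat: fixed blue mat, 200 (x) x 140 (y) x 3 mm, the scoop's place; origin at the centre of its underside
- pad: fixed dark rubber drying pad, 200 (x) x 140 (y) x 3 mm, where the washed bars lie; origin at the centre of its underside
- amber: amber glass bottle with blue cap, 64 mm diameter, 150 mm high, bystander; origin at the centre of its underside
- wash: white plastic bottle with red cap, 60 mm diameter, 160 mm high, bystander; origin at the centre of its underside
- beaker: glass beaker, 68 mm diameter, 90 mm high, bystander; origin at the centre of its underside
- bar1: white square-section PTFE stir bar with a grey band round its middle, 45 x 14 x 14 mm, 25 g, slippery (friction about 0.25); origin at the centre of its underside as built, long axis = its x; it may land on any side (origin then up to 14 mm above the surface it lies on). Starts on the dark pad; may be absent (4 to 6 of bar1 to bar6 are there)
- bar2: white square-section PTFE stir bar with a grey band round its middle, 45 x 14 x 14 mm, 25 g, slippery (friction about 0.25); origin at the centre of its underside as built, long axis = its x; it may land on any side (origin then up to 14 mm above the surface it lies on). Starts on the dark pad; may be absent (4 to 6 of bar1 to bar6 are there)
- bar3: white square-section PTFE stir bar with a grey band round its middle, 45 x 14 x 14 mm, 25 g, slippery (friction about 0.25); origin at the centre of its underside as built, long axis = its x; it may land on any side (origin then up to 14 mm above the surface it lies on). Starts on the dark pad; may be absent (4 to 6 of bar1 to bar6 are there)
- bar4: white square-section PTFE stir bar with a grey band round its middle, 45 x 14 x 14 mm, 25 g, slippery (friction about 0.25); origin at the centre of its underside as built, long axis = its x; it may land on any side (origin then up to 14 mm above the surface it lies on). Starts on the dark pad; may be absent (4 to 6 of bar1 to bar6 are there)
- bar5: white square-section PTFE stir bar with a grey band round its middle, 45 x 14 x 14 mm, 25 g, slippery (friction about 0.25); origin at the centre of its underside as built, long axis = its x; it may land on any side (origin then up to 14 mm above the surface it lies on). Starts on the dark pad; may be absent (4 to 6 of bar1 to bar6 are there)
- bar6: white square-section PTFE stir bar with a grey band round its middle, 45 x 14 x 14 mm, 25 g, slippery (friction about 0.25); origin at the centre of its underside as built, long axis = its x; it may land on any side (origin then up to 14 mm above the surface it lies on). Starts on the dark pad; may be absent (4 to 6 of bar1 to bar6 are there)
- bar7: white square-section PTFE stir bar with a grey band round its middle, 45 x 14 x 14 mm, 25 g, slippery (friction about 0.25); origin at the centre of its underside as built, long axis = its x; it may land on any side (origin then up to 14 mm above the surface it lies on). Starts inside the scoop under its cover; may be absent (1 to 3 of bar7, bar8, bar9 are there)
- bar8: white square-section PTFE stir bar with a grey band round its middle, 45 x 14 x 14 mm, 25 g, slippery (friction about 0.25); origin at the centre of its underside as built, long axis = its x; it may land on any side (origin then up to 14 mm above the surface it lies on). Starts inside the scoop under its cover; may be absent (1 to 3 of bar7, bar8, bar9 are there)
- bar9: white square-section PTFE stir bar with a grey band round its middle, 45 x 14 x 14 mm, 25 g, slippery (friction about 0.25); origin at the centre of its underside as built, long axis = its x; it may land on any side (origin then up to 14 mm above the surface it lies on). Starts inside the scoop under its cover; may be absent (1 to 3 of bar7, bar8, bar9 are there)

How it is judged:
By the outcome, as a careful person would: the job done as asked, in the order asked, and still so for the second after the job is handed in, with the robot touching nothing.
Of bar1, bar2, bar3, bar4, bar5, bar6 only 4 to 6 are there at a start; the rules pass over those that are not, and their reading is None.
Of bar7, bar8, bar9 only 1 to 3 are there at a start; the rules pass over those that are not, and their reading is None.
At some moment in a run one of scoop, bar1, bar2, bar3, bar4, bar5, bar6 may be knocked a few centimetres aside while the robot is not near it.
Once in a run the grip may slacken for a moment while it holds something.
It also fails if it takes over 210 s, if anything falls off the work surface, if the arm or the gripper's body presses on something with over 40 N, if the wrist force passes 120 N, or if a joint passes its speed limit or range.

ROBOT

A 6-joint arm with a two-finger parallel gripper is mounted at the origin on the work surface. World frame = base frame: x ahead of the robot, y to its left, z up, the work surface at z = 0. Lengths are in m, angles in degrees, forces in N, time in s.
With the tool pointing down it reaches from about 0.4 to 0.825 m from the base axis. Payload 7 kg.
Tool frame: the origin (TCP) lies midway between the tips of the shut fingers; the grasp point (between the pads) lies 19 mm behind it; z points along the fingers, y is the line along which they close (so a half turn about z gives the same grasp; the last joint's range is limited). The gripper opens to 88 mm and grips with 3 to 60 N. Pads are 19 mm wide; open, the fingers measure 130 mm over their backs; the gripper's body (78 mm by 193 mm) begins 47 mm behind the grasp point.
Start: joints at [91.851, 20.546, 0.682, 0, -70.136, -16.507], TCP at [0.171, 0.653, 0.227] pointing down, gripper open.
Joint ranges: [-176.03, 176.03], [-82.01, 121.73], [-58.28, 71.71], [-173.87, 95.51], [-174.79, -0.11], [-173.66, 173.66]. Speed limits (degrees/s): [136.94, 136.94, 172.46, 180, 180, 180].

INTERFACE

Orientations are given as [roll, pitch, yaw] about the fixed x, y, z axes, in that order (R = Rz(yaw) Ry(pitch) Rx(roll)).
In Python, from plant import telemetry, viewer, workorder gives the robot as it stands. The module is installed in compiled form; this text tells all that it offers.
- The arm moves only by the tool carry_out, never from a script. Its argument "rows" is a list of rows, each a list of 6 numbers: the shift along the tool's x, y, z in m, then the turn, a rotation vector about the tool's x, y, z in rad. In form: [[tx, ty, tz, ax, ay, az], ...]. A call has 1 to 8 rows; each row is the pose to reach, as a shift and turn from the pose commanded when the call began, along the tool's axes at that moment; what a row does not reach only later rows make up. A row lasts 1/8 s, in which the tool goes at most 62.5 mm and 10.7 degrees, less where a joint would pass 70% of its speed; a pose out of reach is approached as far as the arm can. A call with a gripper value outside its range is refused whole. "grip" is the gripper's target within -1 to 1 (fully open at 1, half-way at 0, shut at -1), set as the call begins (left out, the last holds). The fingers move at their own pace and stop on an object; the grip force is fixed at half the most. Time passes only in rows, so rows that repeat a pose let the fingers close. It gives the time, the measured TCP pose, the force, the opening and the grip force at its end, in the units of the state.
- telemetry.get_obs(): the state, without advancing time (a new reading comes with each control period).
- viewer.snapshot(name): name is "scene" or "top" or "wrist"; returns the picture (420x560x3 uint8, red, green, blue); there is no depth.
- viewer.camera_info(name): a dict with "intrinsics" (3x3 intrinsics, pixels), "extrinsics" (4x4, takes a point from camera to world coordinates); the wrist camera has in their place "tool_from_camera" (4x4, takes a point from camera to tool coordinates, whose origin is the TCP and whose axes are the flange's). Camera axes: x right, y down, z forward; pixel columns grow to the right and rows downward; lengths in m; the calibration is good to about 2 mm. A picture is of the moment at which its call begins: read the wrist's pose just before it. camera_info takes no time and is no camera call.
- workorder.close_job(): hands the job in; it is judged then, once.
The state is a dict: "clock": time; "joint_pos": joint angles; "qvel": joint speeds; "tau": joint torques, N m; "tool_pos": TCP position; "orientation": TCP orientation; "force": force on the tool from outside, world axes, zero at the start; "moment": the same for the moment, N m; "opening": finger opening in m; "gripper_force": force on a finger pad.
Only numpy, scipy, OpenCV 4.12 (cv2) and the standard library are available. Lean on these libraries where they do the work, as an engineer would, in place of code of your own. Each camera call takes 0.05 s, during which the arm holds its last target. There are 200 camera calls.

## Working session

There is one attempt and no reset: what is moved stays moved. The work goes in short steps, Python scripts to look and compute and a tool call to move; the robot and the scene stay as the last step left them, time stands still between calls to the robot, and variables do not carry over. Pictures are saved under pics/ and viewed, at most 14 in all, crops included, and the job is handed in when it is done.

Besides the shell and the picture viewer there is one more tool, called by a JSON object that holds its "name" and its "arguments", one argument or row to a line. carry_out: Moves the arm, as the interface text tells. Its arguments: {"type":"object","properties":{"rows":{"type":"array"},"grip":{"type":"number"}},"required":["rows"]}

```bash
mkdir -p pics; cat > h.py <<'E'
import numpy as np, cv2
from plant import telemetry, viewer, workorder
from scipy.spatial.transform import Rotation as R
def pose():
    o=telemetry.get_obs(); T=np.eye(4); T[:3,:3]=R.from_euler('xyz',o['orientation'],degrees=True).as_matrix(); T[:3,3]=o['tool_pos']; return T
def snap(name,f=None):
    T=pose(); im=viewer.snapshot(name); i=viewer.camera_info(name)
    E=T@np.array(i['tool_from_camera']) if name=='wrist' else np.array(i['extrinsics'])
    if f: cv2.imwrite('pics/'+f,im[:,:,::-1])
    return im,np.array(i['intrinsics']),E
def ray(K,E,uv):
    d=E[:3,:3]@np.linalg.solve(K,[uv[0],uv[1],1]); return E[:3,3],d
def plane(K,E,uv,z):
    o,d=ray(K,E,uv); return o+d*(z-o[2])/d[2]
def tri(a,b):
    (o1,d1),(o2,d2)=a,b
    A=np.stack([d1,-d2],1); s=np.linalg.lstsq(A,o2-o1,rcond=None)[0]
    p,q=o1+d1*s[0],o2+d2*s[1]; return (p+q)/2,np.linalg.norm(p-q)
def proj(K,E,p):
    c=np.linalg.inv(E)@np.r_[p,1]; u=K@c[:3]; return u[:2]/u[2]
E
python3 - <<'E'
from h import *
np.set_printoptions(precision=4,suppress=True)
print(telemetry.get_obs())
ims=[]
for n in('scene','top','wrist'):
    im,K,E=snap(n,n+'0.png'); print(n,K,E)
E
```

```text
{'clock': 0.0, 'joint_pos': array([ 91.8508,  20.593 ,   0.6326,  -0.0199, -70.1353, -16.5075]), 'qvel': array([-0.0233, -0.0159, -0.062 , -0.0099,  0.1097,  0.0191]), 'tau': array([ -0.0008, -58.2711,  29.3055,   6.9973,   0.007 ,  -0.0002]), 'tool_pos': array([0.1707, 0.6525, 0.2256]), 'orientation': array([179.9029,  -0.0093, -14.6634]), 'force': array([ 0.5557, -0.313 , -0.3686]), 'moment': array([ 0.0036, -0.0468, -0.0071]), 'gripper_force': 0.0, 'opening': 0.08782178337069411}
scene [[519.9222   0.     284.6746]
 [  0.     519.9222 204.9751]
 [  0.       0.       1.    ]] [[ 0.5537  0.7026 -0.447   1.1353]
 [ 0.8327 -0.4667  0.298  -0.3428]
 [ 0.0008 -0.5372 -0.8435  1.1516]
 [ 0.      0.      0.      1.    ]]
top [[452.6229   0.     278.2476]
 [  0.     452.6229 205.0107]
 [  0.       0.       1.    ]] [[-0.0262 -0.9828  0.1829  0.3926]
 [-0.9996  0.0246 -0.0111  0.0684]
 [ 0.0065 -0.1832 -0.9831  1.1913]
 [ 0.      0.      0.      1.    ]]
wrist [[367.5383   0.     283.88  ]
 [  0.     367.5383 205.0194]
 [  0.       0.       1.    ]] [[-0.2526 -0.9289 -0.2708  0.2436]
 [-0.9676  0.2429  0.0695  0.6346]
 [ 0.0012  0.2796 -0.9601  0.3838]
 [ 0.      0.      0.      1.    ]]
```

View pics/scene0.png

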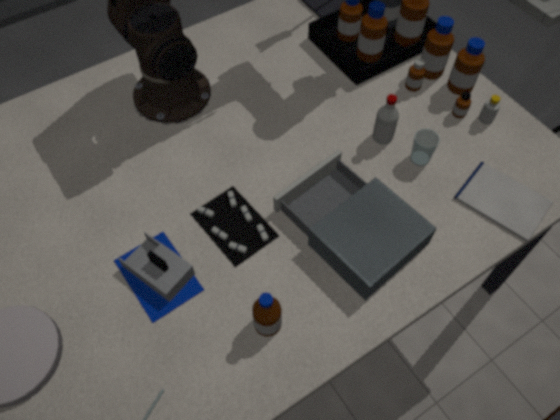

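View pics/top0.png

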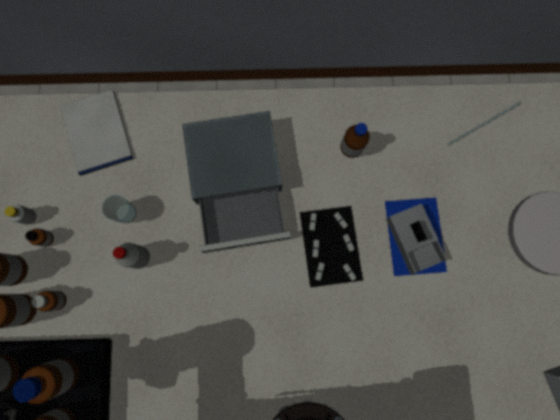

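The scene shows six bars on the dark pad (top view about (313,221), (341,219), (316,247), (348,242), (320,271), (349,271)). The drawer is open at (243,215) and the scoop is on the mat at (417,240).

```bash
cat > meas.py <<'E'
from h import *
np.set_printoptions(precision=4,suppress=True)
def blobs(m,amin,amax):
    n,l,s,c=cv2.connectedComponentsWithStats(m.astype(np.uint8)); return [(l==i) for i in range(1,n) if amin<=s[i,4]<=amax]
def bars(im,padmask):
    g=cv2.resize(im,None,fx=4,fy=4,interpolation=cv2.INTER_CUBIC).max(2)
def quad(m):
    c=max(cv2.findContours(m.astype(np.uint8),0,2)[0],key=cv2.contourArea); r=cv2.minAreaRect(cv2.convexHull(c)); return c,r
E
python3 - <<'E'
from meas import *
out=[]
for n,(x0,y0,x1,y1) in {'top':(380,190,460,285),'scene':(105,220,215,325)}.items():
    im=cv2.imread(f'pics/{n}0.png')
    c=cv2.resize(im[y0:y1,x0:x1],(400,500),interpolation=cv2.INTER_CUBIC); out.append(np.clip(c.astype(float)*1.5,0,255).astype(np.uint8))
cv2.imwrite('pics/crop1.png',np.hstack(out))
for n in('top','scene'):
    im=cv2.imread(f'pics/{n}0.png')[:,:,::-1].astype(int)
    print(n,'pad px',im[247,330] if n=='top' else im[225,225],'bar',im[247,316] if n=='top' else im[212,247])
    K=np.array(viewer.camera_info(n)['intrinsics']);E=np.array(viewer.camera_info(n)['extrinsics'])
    blue=(im[:,:,2]>90)&(im[:,:,0]<50)&(im[:,:,1]<100)
    c,r=quad(blue); 
    print('mat approx',[plane(K,E,p,.003)[:2] for p in cv2.boxPoints(r)])
    roi=np.zeros(blue.shape,bool); 
    if n=='top': roi[200:292,296:368]=1
    else: roi[182:270,188:282]=1
    dark=(im.max(2)<45)&roi
    c,r=quad(dark); box=cv2.approxPolyDP(cv2.convexHull(c),6,True)[:,0]
    print('pad',[plane(K,E,p,.003)[:2] for p in box.astype(float)])
    hull=np.zeros(blue.shape,np.uint8); cv2.fillPoly(hull,[cv2.convexHull(c)],1); hull=cv2.erode(hull,np.ones((3,3)))
    b=(im.max(2)>60)&(hull>0); b=cv2.morphologyEx(b.astype(np.uint8),cv2.MORPH_CLOSE,np.ones((3,3)))
    for q in blobs(b,15,400):
        pts=np.argwhere(q)[:,::-1].astype(float); m=pts.mean(0)
        w=np.array([plane(K,E,p,.014)[:2] for p in pts]); ev,V=np.linalg.eigh(np.cov((w).T)); a=V[:,1]
        print(m,len(pts),plane(K,E,m,.014)[:2],'yaw',np.degrees(np.arctan2(a[1],a[0])),np.sqrt(ev*12))
E
```

```text
top pad px [5 9 5] bar [70 73 70]
mat approx [array([ 0.4858, -0.2202]), array([ 0.4979, -0.2513]), array([ 0.4228, -0.2778]), array([ 0.411, -0.247])]
pad [array([ 0.6035, -0.1365]), array([ 0.4132, -0.1546]), array([ 0.3986, -0.0267]), array([ 0.5906, -0.0051])]
[312.4684 221.1013] 79 [ 0.5664 -0.0338] yaw 171.72479638128812 [0.0123 0.0451]
[340.3614 219.9036] 83 [ 0.5677 -0.1073] yaw -146.15927942799732 [0.0139 0.0443]
[348.1932 242.375 ] 88 [ 0.508  -0.1247] yaw -158.1519239607606 [0.0137 0.0449]
[315.4684 248.1013] 79 [ 0.4953 -0.0387] yaw 171.57482398868748 [0.0122 0.0441]
[319.3977 270.9659] 88 [ 0.4362 -0.0464] yaw 162.84446855231502 [0.0133 0.0438]
[349.0978 271.7935] 92 [ 0.4321 -0.1229] yaw -149.99396579826907 [0.0137 0.046 ]
scene pad px [17 16 16] bar [84 85 84]
mat approx [array([ 0.54  , -0.3694]), array([ 0.5336, -0.2299]), array([ 0.6204, -0.2304]), array([ 0.6236, -0.3657])]
pad [array([ 0.4023, -0.0268]), array([ 0.5907, -0.003 ]), array([ 0.6041, -0.1341]), array([ 0.4195, -0.1538])]
[231.6118 197.9765] 85 [ 0.4375 -0.0446] yaw 162.68651888553396 [0.0148 0.0473]
[245.9072 212.5155] 97 [ 0.4964 -0.0367] yaw 170.8068922059935 [0.0156 0.049 ]
[206.7013 211.3636] 77 [ 0.4376 -0.1189] yaw -145.4377544314899 [0.0164 0.037 ]
[262.068  231.5728] 103 [ 0.567  -0.0321] yaw 170.14000381835285 [0.0157 0.047 ]
[219.0693 232.1881] 101 [ 0.5087 -0.123 ] yaw -161.10776522764337 [0.0157 0.0474]
[237.3551 246.3364] 107 [ 0.5686 -0.1053] yaw -145.13967418361938 [0.0163 0.0459]
```

View pics/crop1.png

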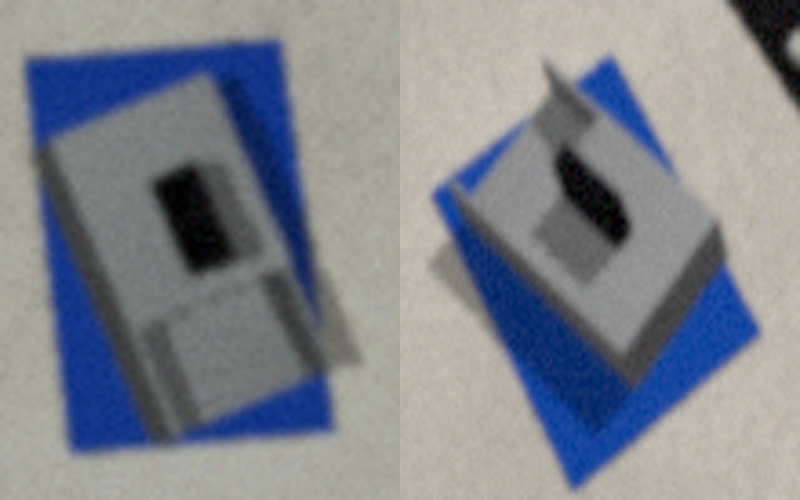

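The spout points towards the robot (lower in the top view). Next I measure the drawer, unit, mat and scoop.

```bash
python3 - <<'E'
import cv2,numpy as np
out=[]
for n,(x0,y0,x1,y1) in {'top':(175,100,305,260),'scene':(265,140,445,300)}.items():
    im=cv2.imread(f'pics/{n}0.png'); c=cv2.resize(im[y0:y1,x0:x1],None,fx=400/(x1-x0),fy=400/(x1-x0),interpolation=cv2.INTER_CUBIC)
    c=cv2.copyMakeBorder(c,0,500-c.shape[0],0,0,cv2.BORDER_CONSTANT); out.append(np.clip(c*1.6,0,255).astype(np.uint8))
cv2.imwrite('pics/crop2.png',np.hstack(out))
E
```

```text
(no output)
```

View pics/crop2.png

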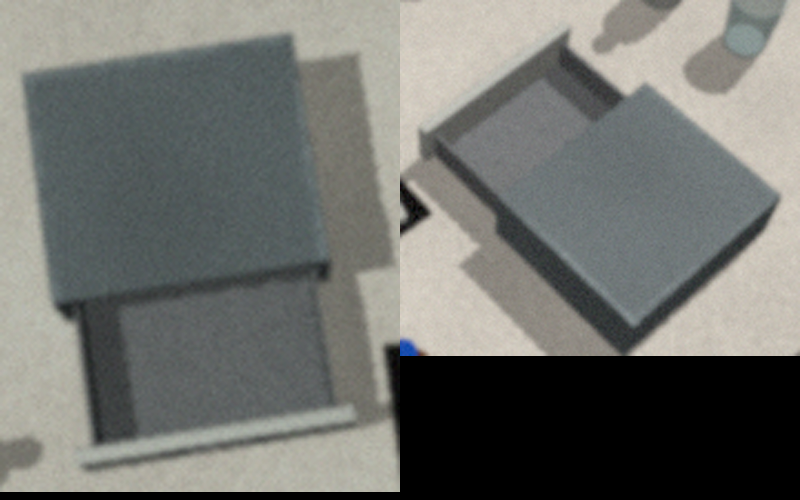

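```bash
python3 - <<'E'
from meas import *
C={n:(np.array(viewer.camera_info(n)['intrinsics']),np.array(viewer.camera_info(n)['extrinsics'])) for n in('top','scene')}
t2=lambda p:np.array(p)*130/400+[175,100]-.5+.16
s2=lambda p:(np.array(p)-[400,0])*180/400+[265,140]-.5+.2
t1=lambda p:np.array(p)/[5,5.263]+[380,190]-.4
s1=lambda p:(np.array(p)-[400,0])/[3.636,4.762]+[105,220]-.4
for n,a,b,ft,fs in[('farL',(24,74),(779,198),t2,s2),('farR',(292,37),(635,326),t2,s2),('nearR',(327,263),(498,195),t2,s2),('nearL',(58,302),(645,86),t2,s2),
 ('frontL',(85,463),(569,28),t2,s2),('frontR',(355,420),(421,130),t2,s2),
 ('matFL',(25,58),(612,57),t1,s1),('m',(25,58),(760,330),t1,s1),('matFR',(280,41),(575,490),t1,s1),('matNR',(333,430),(432,192),t1,s1),('coverBL',(47,143),(722,225),t1,s1),('coverBR',(210,72),(630,382),t1,s1)]:
    print(n,*tri(ray(*C['top'],ft(a)),ray(*C['scene'],fs(b))), 'planeTop.003',plane(*C['top'],ft(a),.003)[:2])
for p in [(25,58),(280,41),(333,430),(70,452)]: print(plane(*C['top'],t1(p),.003)[:2])
for p in [(82,453),(350,407),(88,466),(354,424)]: print('front',plane(*C['top'],t2(p),.068)[:2])
E
```

```text
farL [0.8202 0.2981 0.077 ] 0.0003527265662450643 planeTop.003 [0.8484 0.3132]
farR [0.8494 0.0743 0.0768] 0.005728674069815732 planeTop.003 [0.8779 0.0721]
nearR [0.6509 0.0483 0.0785] 0.0014951848942801114 planeTop.003 [0.668  0.0463]
nearL [0.6249 0.2697 0.0765] 0.004158712688679422 planeTop.003 [0.639  0.2811]
frontL [0.497  0.2541 0.0578] 0.013231421629029705 planeTop.003 [0.4985 0.257 ]
frontR [0.524  0.0301 0.0596] 0.004612492045320189 planeTop.003 [0.5294 0.026 ]
matFL [ 0.566  -0.2195  0.2024] 0.08292137800939482 planeTop.003 [ 0.6186 -0.2303]
m [ 0.6181 -0.229   0.0064] 0.0009328629716427282 planeTop.003 [ 0.6186 -0.2303]
matFR [ 0.6245 -0.3665  0.0035] 0.0028561507776206944 planeTop.003 [ 0.624 -0.368]
matNR [ 0.4275 -0.3764  0.0047] 0.0020528151629546298 planeTop.003 [ 0.4271 -0.378 ]
coverBL [ 0.5698 -0.2273  0.0404] 0.004372057634130278 planeTop.003 [ 0.5745 -0.239 ]
coverBR [ 0.6055 -0.3157  0.0312] 0.008284006684037898 planeTop.003 [ 0.6089 -0.329 ]
[ 0.6186 -0.2303]
[ 0.624 -0.368]
[ 0.4271 -0.378 ]
[ 0.42 -0.24]
front [0.5009 0.2491]
front [0.5326 0.0321]
front [0.4903 0.2442]
front [0.5187 0.0293]
```

```bash
cat > plan.py <<'E'
from h import *
def go(goals,T=None):
    """goals: list of (x,y,z,yaw) tool-down or (x,y,z,(r,p,y)); prints rows in sequence"""
    T=pose() if T is None else T
    for g in goals:
        G=np.eye(4); e=g[3] if np.ndim(g[3]) else (180,0,g[3]); G[:3,:3]=R.from_euler('xyz',e,degrees=True).as_matrix(); G[:3,3]=g[:3]
        D=np.linalg.inv(T)@G; rv=R.from_matrix(D[:3,:3]).as_rotvec()
        n=int(np.ceil(max(np.linalg.norm(D[:3,3])/.0625,np.degrees(np.linalg.norm(rv))/10.7)))
        s=[round(float(v),3) for v in np.r_[D[:3,3],rv]]; print(n,s,flush=True); T=G
E
python3 - <<'E'
from plan import *
go([(.48,-.085,.20,-173)])
E
```

```text
15 [0.486, 0.635, 0.027, 0.0, -0.002, 2.764]
```

{"name": "carry_out", "arguments": {
  "rows": [
    [0.243,0.318,0.013,0,0,1.38],
    [0.243,0.318,0.013,0,0,1.38],
    [0.243,0.318,0.013,0,0,1.38],
    [0.243,0.318,0.013,0,0,1.38],
    [0.243,0.318,0.013,0,0,1.38],
    [0.243,0.318,0.013,0,0,1.38],
    [0.243,0.318,0.013,0,0,1.38],
    [0.243,0.318,0.013,0,0,1.38]
  ],
  "grip": -0.1
}}

```text
clock: 1.15
tool_pos: [0.3258, 0.2819, 0.2137]
orientation: [-180.0, 0.0, -94.1]
force: [0.3, 0.7, 0.8]
opening: 0.0397
gripper_force: 0.0
```

```bash
python3 - <<'E'
from plan import *
print(pose()[:3,3],telemetry.get_obs()['orientation'],telemetry.get_obs()['opening'])
go([(.48,-.085,.20,-173)])
E
```

```text
[0.32582384 0.28188165 0.21369704] [-1.79999737e+02  2.44148991e-02 -9.40908109e+01] 0.0396867730534655
8 [0.355, -0.18, 0.014, 0.0, 0.0, 1.377]
```

{"name": "carry_out", "arguments": {
  "rows": [
    [0.355,-0.18,0.014,0,0,1.377],
    [0.355,-0.18,0.014,0,0,1.377],
    [0.355,-0.18,0.014,0,0,1.377],
    [0.355,-0.18,0.014,0,0,1.377],
    [0.355,-0.18,0.014,0,0,1.377],
    [0.355,-0.18,0.014,0,0,1.377],
    [0.355,-0.18,0.014,0,0,1.377],
    [0.355,-0.18,0.014,0,0,1.377]
  ]
}}

```text
clock: 2.15
tool_pos: [0.482, -0.084, 0.1988]
orientation: [-180.0, -0.1, -173.0]
force: [-0.4, -0.9, -0.7]
opening: 0.0393
gripper_force: 0.0
```

```bash
python3 - <<'E'
from plan import *
print(pose()[:3,3],telemetry.get_obs()['orientation'])
im,K,E=snap('wrist','w1.png'); print(K,E)
np.savez('w1.npz',K=K,E=E)
E
```

```text
[ 0.48203097 -0.08402597  0.19884927] [-1.79988544e+02 -8.58709228e-02 -1.73038645e+02]
[[367.53832862   0.         283.87996358]
 [  0.         367.53832862 205.01939677]
 [  0.           0.           1.        ]] [[-1.21710835e-01  9.52795446e-01  2.78149801e-01  4.06505411e-01]
 [ 9.92565557e-01  1.16917337e-01  3.38223351e-02 -9.22474474e-02]
 [-2.94767295e-04  2.80198457e-01 -9.59942049e-01  3.57008915e-01]
 [ 0.00000000e+00  0.00000000e+00  0.00000000e+00  1.00000000e+00]]
```

View pics/w1.png

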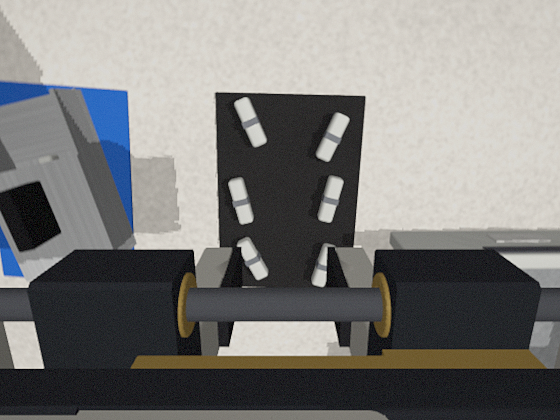

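Six bars are visible in the wrist view: (250,122), (333,137), (241,200), (330,199), (253,258) and (323,265, partly behind a finger).

```bash
cat >> meas.py <<'E'
def barfind(im,K,E,thr,dthr,roi=None):
    """white blobs wholly enclosed by dark pad; returns pixel centroid, world xy at z=.012, yaw"""
    im=im.astype(int); d=(im.max(2)<dthr)
    if roi is not None: d&=roi
    d=cv2.morphologyEx(d.astype(np.uint8),cv2.MORPH_OPEN,np.ones((3,3)))
    cs=cv2.findContours(d,0,2)[0]; c=max(cs,key=cv2.contourArea); h=np.zeros(d.shape,np.uint8); cv2.fillPoly(h,[cv2.convexHull(c)],1); h=cv2.erode(h,np.ones((3,3)))
    b=cv2.morphologyEx(((im.max(2)>thr)&(h>0)).astype(np.uint8),cv2.MORPH_CLOSE,np.ones((5,5) if thr>80 else (3,3)))
    out=[]
    for q in blobs(b,20,3000):
        p=np.argwhere(q)[:,::-1].astype(float); w=np.array([plane(K,E,u,.012)[:2] for u in p]); ev,V=np.linalg.eigh(np.cov(w.T)); a=V[:,1]
        out.append((p.mean(0),w.mean(0),np.degrees(np.arctan2(a[1],a[0]))%180,np.sqrt(12*ev)))
    return out
E
python3 - <<'E'
from meas import *
im=cv2.imread('pics/w1.png')[:,:,::-1]; z=np.load('w1.npz'); K,E=z['K'],z['E']
roi=np.zeros(im.shape[:2],bool); roi[88:286,205:370]=1; roi[245:,205:243]=0; roi[245:,326:]=0
W=barfind(im,K,E,105,60,roi)
it=cv2.imread('pics/top0.png')[:,:,::-1]; i=viewer.camera_info('top'); Kt,Et=np.array(i['intrinsics']),np.array(i['extrinsics'])
rt=np.zeros(it.shape[:2],bool); rt[200:292,296:368]=1
Tp=barfind(it,Kt,Et,60,45,rt)
for w in W:
    t=min(Tp,key=lambda t:np.linalg.norm(t[1]-w[1])); print(w[0],w[1],w[2],w[3],'top',t[1],t[2],'tri',*tri(ray(K,E,w[0]),ray(Kt,Et,t[0])))
E
```

```text
[250.0037 121.4153] [ 0.4311 -0.1206] 30.35391225457073 [0.0147 0.0448] top [ 0.4322 -0.1233] 30.006034201730927 tri [ 0.4305 -0.1194  0.033 ] 0.0021464360337206554
[332.3614 136.5646] [ 0.4355 -0.0435] 162.93020855157278 [0.0149 0.045 ] top [ 0.4363 -0.0467] 162.844468552315 tri [ 0.4351 -0.0453  0.0239] 0.0014768679641051603
[240.5381 200.4951] [ 0.5072 -0.1225] 19.937276442212465 [0.0153 0.0461] top [ 0.5082 -0.1251] 21.848076039239402 tri [ 0.5078 -0.1239  0.0115] 0.0027088675425584042
[330.323  198.7205] [ 0.4948 -0.036 ] 173.63068672163416 [0.0151 0.046 ] top [ 0.4955 -0.0389] 171.57482398868748 tri [ 0.4939 -0.0377  0.0186] 0.002288988537523588
[252.3985 258.5615] [ 0.567 -0.105] 31.74722523373424 [0.0157 0.0466] top [ 0.5681 -0.1076] 33.84072057200268 tri [ 0.5676 -0.1064  0.0118] 0.0027472268903595007
[321.3712 261.6054] [ 0.5618 -0.0347] 170.1664226852374 [0.0092 0.0415] top [ 0.5667 -0.034 ] 171.72479638128812 tri [ 0.5674 -0.0339  0.0014] 0.0026586062216356287
[227.8913 250.913 ] [ 0.5616 -0.1306] 18.54623148824831 [0.0064 0.0091] top [ 0.5681 -0.1076] 33.84072057200268 tri [ 0.5747 -0.1236 -0.0221] 0.021642938766264025
[339.9434 250.2453] [ 0.547  -0.0178] 109.75281850959365 [0.0072 0.0095] top [ 0.5667 -0.034 ] 171.72479638128812 tri [ 0.5569 -0.0256  0.0129] 0.02511953938735854
```

```bash
cat > calls.py <<'E'
from h import *
F0=np.array([.508,.140]); ux=np.array([.992,.125]); vy=np.array([-.125,.992])
def drw(u,v): return F0+u*ux+v*vy
def mat(g):
    G=np.eye(4); e=g[3] if np.ndim(g[3]) else (180,0,g[3]); G[:3,:3]=R.from_euler('xyz',e,degrees=True).as_matrix(); G[:3,3]=g[:3]; return G
def calls(cl,T=None):
    """cl: list of (grip,[(goal,extra rows)...])"""
    T=pose() if T is None else T
    for grip,gs in cl:
        P=T; rows=[]
        for g,x in gs:
            G=mat(g) if g is not None else P; D=np.linalg.inv(P)@G
            n=int(np.ceil(max(np.linalg.norm(D[:3,3])/.061,np.degrees(R.from_matrix(D[:3,:3]).magnitude())/10.5)-.02))+x
            A=np.linalg.inv(T)@G; r=np.r_[A[:3,3],R.from_matrix(A[:3,:3]).as_rotvec()]
            rows.append((n,[round(float(v),3)+0. for v in r])); P=G
        print('grip',grip,'n',sum(n for n,_ in rows),rows); T=P
def pick(x,y,yaw,u,v):
    d=drw(u,v)
    calls([(-.1,[((x,y,.075,yaw),0),((x,y,.007,yaw),1)]),(-1,[(None,4),((x,y,.10,yaw),0)]),
      (-1,[((*d,.10,-173),0),((*d,.045,-173),1)]),(-.1,[(None,2),((*d,.10,-173),0)])])
def look():
    from meas import barfind
    for n,r,t,dd in(('top',(200,292,296,368),60,45),('scene',(182,270,188,282),60,45)):
        im,K,E=snap(n); roi=np.zeros(im.shape[:2],bool); roi[r[0]:r[1],r[2]:r[3]]=1
        print(n,[(np.round(b[1],4).tolist(),round(b[2],1)) for b in barfind(im,K,E,t,dd,roi)])
E
python3 - <<'E'
from calls import *
look(); pick(.5668,-.034,-189,95,-55) if 0 else pick(.5668,-.034,-189,.095,-.055)
E
```

```text
top [([0.4482, -0.158], np.float64(169.3)), ([0.4318, -0.1235], np.float64(31.5)), ([0.4239, -0.0432], np.float64(144.9))]
scene [([0.4393, -0.045], np.float64(163.0)), ([0.4953, -0.0362], np.float64(170.6)), ([0.4365, -0.1184], np.float64(34.7)), ([0.5659, -0.0312], np.float64(170.8)), ([0.5076, -0.1224], np.float64(19.6)), ([0.5678, -0.1049], np.float64(32.9))]
grip -0.1 n 6 [(3, [-0.091, 0.037, 0.124, 0.0, -0.001, 0.286]), (3, [-0.091, 0.037, 0.192, 0.0, -0.001, 0.286])]
grip -1 n 6 [(4, [0.0, 0.0, 0.0, 0.0, 0.0, 0.0]), (2, [0.0, 0.0, -0.093, 0.0, 0.0, 0.0])]
grip -1 n 5 [(3, [-0.021, 0.136, 0.0, 0.0, 0.0, -0.279]), (2, [-0.021, 0.136, 0.055, 0.0, 0.0, -0.279])]
grip -0.1 n 3 [(2, [0.0, 0.0, 0.0, 0.0, 0.0, 0.0]), (1, [0.0, 0.0, -0.055, 0.0, 0.0, 0.0])]
```

{"name": "carry_out", "arguments": {
  "rows": [
    [-0.091,0.037,0.124,0,0,0.286],
    [-0.091,0.037,0.124,0,0,0.286],
    [-0.091,0.037,0.124,0,0,0.286],
    [-0.091,0.037,0.16,0,0,0.286],
    [-0.091,0.037,0.192,0,0,0.286],
    [-0.091,0.037,0.192,0,0,0.286]
  ],
  "grip": -0.1
}}

```text
clock: 3.05
tool_pos: [0.5665, -0.0332, 0.006]
orientation: [-179.9, -0.2, 171.2]
force: [-0.1, 1.0, -0.2]
opening: 0.0394
gripper_force: 0.0
```

{"name": "carry_out", "arguments": {
  "rows": [
    [0,0,0,0,0,0],
    [0,0,0,0,0,0],
    [0,0,0,0,0,0],
    [0,0,0,0,0,0],
    [0,0,-0.05,0,0,0],
    [0,0,-0.093,0,0,0]
  ],
  "grip": -1
}}

```text
clock: 3.8
tool_pos: [0.5673, -0.0339, 0.1017]
orientation: [-180.0, -0.0, 171.0]
force: [0.9, 0.8, 0.1]
opening: 0.0134
gripper_force: 30.0
```

{"name": "carry_out", "arguments": {
  "rows": [
    [-0.007,0.045,0,0,0,-0.093],
    [-0.014,0.09,0,0,0,-0.186],
    [-0.021,0.136,0,0,0,-0.279],
    [-0.021,0.136,0.03,0,0,-0.279],
    [-0.021,0.136,0.055,0,0,-0.279],
    [-0.021,0.136,0.055,0,0,-0.279]
  ]
}}

```text
clock: 4.55
tool_pos: [0.608, 0.0968, 0.0437]
orientation: [-179.9, -0.2, -173.0]
force: [-0.4, 0.4, 0.7]
opening: 0.0139
gripper_force: 30.0
```

{"name": "carry_out", "arguments": {
  "rows": [
    [0,0,0,0,0,0],
    [0,0,0,0,0,0],
    [0,0,-0.055,0,0,0]
  ],
  "grip": -0.1
}}

```text
clock: 4.92
tool_pos: [0.6071, 0.0963, 0.0982]
orientation: [-179.9, -0.4, -173.1]
force: [1.8, 0.4, -0.3]
opening: 0.0366
gripper_force: 0.0
```

```bash
python3 - <<'E'
from calls import *
look(); snap('scene','s2.png'); pick(.4953,-.0375,-187.5,.045,-.055)
E
```

```text
top [([0.5678, -0.1081], np.float64(33.3)), ([0.5081, -0.1257], np.float64(21.4)), ([0.4952, -0.0387], np.float64(172.6)), ([0.4364, -0.0465], np.float64(162.7)), ([0.4326, -0.1231], np.float64(31.8))]
scene [([0.4396, -0.0453], np.float64(163.0)), ([0.4955, -0.0361], np.float64(171.6)), ([0.4371, -0.1184], np.float64(32.4)), ([0.5084, -0.1233], np.float64(19.7)), ([0.5678, -0.106], np.float64(33.2))]
grip -0.1 n 6 [(3, [0.133, -0.121, 0.029, 0.003, 0.007, 0.253]), (3, [0.133, -0.121, 0.097, 0.003, 0.007, 0.253])]
grip -1 n 6 [(4, [0.0, 0.0, 0.0, 0.0, 0.0, 0.0]), (2, [0.0, 0.0, -0.093, 0.0, 0.0, 0.0])]
grip -1 n 5 [(3, [-0.047, 0.136, 0.0, 0.0, 0.0, -0.253]), (2, [-0.047, 0.136, 0.055, 0.0, 0.0, -0.253])]
grip -0.1 n 3 [(2, [0.0, 0.0, 0.0, 0.0, 0.0, 0.0]), (1, [0.0, 0.0, -0.055, 0.0, 0.0, 0.0])]
```

View pics/s2.png

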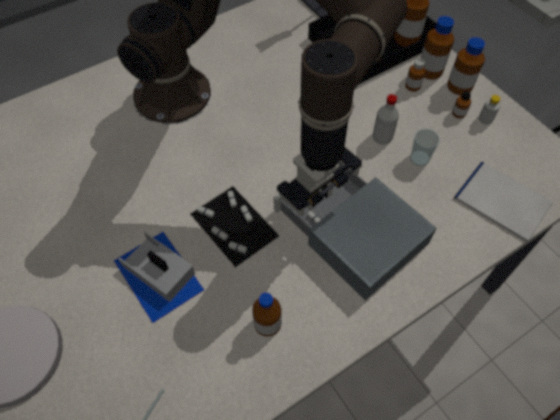

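The first bar is in the drawer (about (315,217)); five are left on the pad. Next bar.

{"name": "carry_out", "arguments": {
  "rows": [
    [0.044,-0.04,0.01,0,0,0.084],
    [0.089,-0.08,0.02,0,0,0.168],
    [0.133,-0.121,0.029,0,0,0.253],
    [0.133,-0.121,0.065,0,0,0.253],
    [0.133,-0.121,0.097,0,0,0.253],
    [0.133,-0.121,0.097,0,0,0.253]
  ],
  "grip": -0.1
}}

```text
clock: 5.82
tool_pos: [0.4923, -0.0392, 0.0037]
orientation: [-180.0, 0.0, 172.5]
force: [0.3, -0.7, 0.1]
opening: 0.0396
gripper_force: 0.0
```

{"name": "carry_out", "arguments": {
  "rows": [
    [0,0,0,0,0,0],
    [0,0,0,0,0,0],
    [0,0,0,0,0,0],
    [0,0,0,0,0,0],
    [0,0,-0.05,0,0,0],
    [0,0,-0.093,0,0,0]
  ],
  "grip": -1
}}

```text
clock: 6.58
tool_pos: [0.492, -0.039, 0.0976]
orientation: [-180.0, -0.1, 172.5]
force: [0.1, 0.7, -0.5]
opening: 0.0138
gripper_force: 30.0
```

{"name": "carry_out", "arguments": {
  "rows": [
    [-0.016,0.045,0,0,0,-0.085],
    [-0.032,0.09,0,0,0,-0.17],
    [-0.047,0.136,0,0,0,-0.253],
    [-0.047,0.136,0.03,0,0,-0.253],
    [-0.047,0.136,0.055,0,0,-0.253],
    [-0.047,0.136,0.055,0,0,-0.253]
  ]
}}

```text
clock: 7.32
tool_pos: [0.5551, 0.0892, 0.0398]
orientation: [-179.9, -0.2, -173.0]
force: [-0.8, -0.3, -0.3]
opening: 0.0138
gripper_force: 30.0
```

{"name": "carry_out", "arguments": {
  "rows": [
    [0,0,0,0,0,0],
    [0,0,0,0,0,0],
    [0,0,-0.055,0,0,0],
    [0,0,-0.055,0,0,0]
  ],
  "grip": -0.1
}}

```text
clock: 7.82
tool_pos: [0.5598, 0.0909, 0.1017]
orientation: [179.9, 0.5, -173.0]
force: [-0.4, 0.4, -0.3]
opening: 0.0389
gripper_force: 0.0
```

```bash
python3 - <<'E'
from calls import *
look(); pick(.4363,-.0455,-197,.045,0)
E
```

```text
top [([0.6066, -0.0518], np.float64(87.0)), ([0.5684, -0.1081], np.float64(33.9)), ([0.5176, -0.0044], np.float64(9.5)), ([0.508, -0.1259], np.float64(21.3)), ([0.436, -0.0464], np.float64(163.3)), ([0.4314, -0.1232], np.float64(32.5))]
scene [([0.4414, -0.0459], np.float64(165.4)), ([0.4361, -0.1186], np.float64(32.6)), ([0.5083, -0.1234], np.float64(20.0)), ([0.5681, -0.1058], np.float64(33.1))]
grip -0.1 n 6 [(3, [0.137, -0.12, 0.023, 0.002, 0.003, 0.418]), (3, [0.137, -0.12, 0.091, 0.002, 0.003, 0.418])]
grip -1 n 6 [(4, [0.0, 0.0, 0.0, 0.0, 0.0, 0.0]), (2, [0.0, 0.0, -0.093, 0.0, 0.0, 0.0])]
grip -1 n 6 [(4, [-0.055, 0.217, 0.0, 0.0, 0.0, -0.419]), (2, [-0.055, 0.217, 0.055, 0.0, 0.0, -0.419])]
grip -0.1 n 3 [(2, [0.0, 0.0, 0.0, 0.0, 0.0, 0.0]), (1, [0.0, 0.0, -0.055, 0.0, 0.0, 0.0])]
```

{"name": "carry_out", "arguments": {
  "rows": [
    [0.046,-0.04,0.007,0,0,0.14],
    [0.092,-0.08,0.015,0,0,0.28],
    [0.137,-0.12,0.023,0,0,0.418],
    [0.137,-0.12,0.06,0,0,0.418],
    [0.137,-0.12,0.089,0,0,0.418],
    [0.137,-0.12,0.089,0,0,0.418]
  ],
  "grip": -0.1
}}

```text
clock: 8.68
tool_pos: [0.4331, -0.0468, 0.0059]
orientation: [-179.8, -0.2, 163.0]
force: [1.0, -0.2, 0.6]
opening: 0.0394
gripper_force: 0.0
```

{"name": "carry_out", "arguments": {
  "rows": [
    [0,0,0,0,0,0],
    [0,0,0,0,0,0],
    [0,0,0,0,0,0],
    [0,0,0,0,0,0],
    [0,0,-0.05,0,0,0],
    [0,0,-0.093,0,0,0]
  ],
  "grip": -1
}}

```text
clock: 9.43
tool_pos: [0.435, -0.0461, 0.1019]
orientation: [-180.0, -0.0, 163.0]
force: [1.4, 0.8, -0.8]
opening: 0.0133
gripper_force: 30.0
```

{"name": "carry_out", "arguments": {
  "rows": [
    [-0.014,0.054,0,0,0,-0.105],
    [-0.027,0.108,0,0,0,-0.21],
    [-0.041,0.162,0,0,0,-0.315],
    [-0.055,0.217,0,0,0,-0.419],
    [-0.055,0.217,0.03,0,0,-0.419],
    [-0.055,0.217,0.055,0,0,-0.419],
    [-0.055,0.217,0.055,0,0,-0.419]
  ]
}}

```text
clock: 10.3
tool_pos: [0.5497, 0.1448, 0.0438]
orientation: [-179.9, -0.2, -173.0]
force: [-0.5, 0.6, 1.1]
opening: 0.0138
gripper_force: 30.0
```

{"name": "carry_out", "arguments": {
  "rows": [
    [0,0,0,0,0,0],
    [0,0,0,0,0,0],
    [0,0,-0.055,0,0,0],
    [0,0,-0.055,0,0,0],
    [0,0,-0.055,0,0,0]
  ],
  "grip": -0.1
}}

```text
clock: 10.92
tool_pos: [0.5514, 0.1457, 0.1016]
orientation: [179.9, 0.1, -173.0]
force: [-0.4, 0.5, -0.4]
opening: 0.039
gripper_force: 0.0
```

```bash
python3 - <<'E'
from calls import *
look(); pick(.5678,-.1065,-147,.095,0)
E
```

```text
top [([0.5597, -0.1131], np.float64(22.9)), ([0.4322, -0.1239], np.float64(30.2))]
scene [([0.4352, -0.1203], np.float64(33.6)), ([0.5629, -0.1099], np.float64(22.8))]
grip -0.1 n 8 [(5, [0.014, -0.252, 0.025, 0.0, 0.0, -0.453]), (3, [0.014, -0.252, 0.093, 0.0, 0.0, -0.453])]
grip -1 n 6 [(4, [0.0, 0.0, 0.0, 0.0, 0.0, 0.0]), (2, [0.0, 0.0, -0.093, 0.0, 0.0, 0.0])]
grip -1 n 7 [(5, [-0.17, 0.198, 0.0, 0.0, 0.0, 0.454]), (2, [-0.17, 0.198, 0.055, 0.0, 0.0, 0.454])]
grip -0.1 n 3 [(2, [0.0, 0.0, 0.0, 0.0, 0.0, 0.0]), (1, [0.0, 0.0, -0.055, 0.0, 0.0, 0.0])]
```

```bash
python3 - <<'E'
from calls import *
im,_,_=snap('scene'); t,_,_=snap('top')
a=cv2.resize(im[180:275,180:285],(400,362),interpolation=cv2.INTER_CUBIC); b=cv2.resize(t[195:290,290:395],(400,362),interpolation=cv2.INTER_CUBIC)
cv2.imwrite('pics/k1.png',np.clip(np.hstack([a,b])[:,:,::-1]*1.3,0,255))
E
```

```text
[ WARN:0@0.830] global loadsave.cpp:1063 imwrite_ Unsupported depth image for selected encoder is fallbacked to CV_8U.
```

View pics/k1.png

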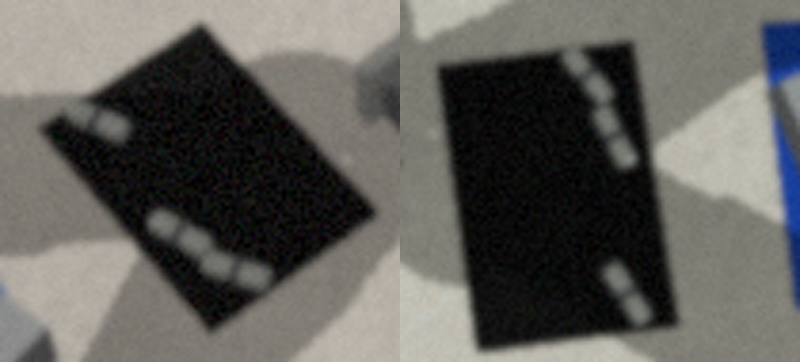

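The other-view check shows one bar was knocked: two bars now lie nearly end to end (top-view centres about (339,215) and (347,231)), and the third is unmoved.

```bash
python3 - <<'E'
from calls import *
i=viewer.camera_info('top');K,E=np.array(i['intrinsics']),np.array(i['extrinsics'])
i=viewer.camera_info('scene');K2,E2=np.array(i['intrinsics']),np.array(i['extrinsics'])
f=lambda p:np.array(p)/3.81+[290,195]-.4
g=lambda p:np.array(p)/3.81+[180,180]-.4
for F,k,e,bb in((f,K,E,[((168,55),(207,98)),((198,112),(233,165))]),(g,K2,E2,[((205,262),(268,276)),((152,222),(210,243))])):
  for a,b in bb:
    a,b=plane(k,e,F(a),.012),plane(k,e,F(b),.012); d=b-a; print((a+b)[:2]/2,np.degrees(np.arctan2(d[1],d[0]))%180,np.linalg.norm(d))
pick(.545,-.120,-160,.095,0)
E
```

```text
[ 0.58212446 -0.10423842] 39.59601686091702 0.04005551307628142
[ 0.53841848 -0.12134397] 30.69398684667445 0.04340712752850346
[ 0.58267671 -0.10156875] 42.53222999772812 0.04239347726971572
[ 0.53961588 -0.11794017] 34.52440487908748 0.04183249253906009
grip -0.1 n 8 [(5, [0.038, -0.263, 0.025, 0.0, -0.001, -0.226]), (3, [0.038, -0.262, 0.093, 0.0, -0.001, -0.226])]
grip -1 n 6 [(4, [0.0, 0.0, 0.0, 0.0, 0.0, 0.0]), (2, [0.0, 0.0, -0.093, 0.0, 0.0, 0.0])]
grip -1 n 7 [(5, [-0.147, 0.236, 0.0, 0.0, 0.0, 0.227]), (2, [-0.147, 0.236, 0.055, 0.0, 0.0, 0.227])]
grip -0.1 n 3 [(2, [0.0, 0.0, 0.0, 0.0, 0.0, 0.0]), (1, [0.0, 0.0, -0.055, 0.0, 0.0, 0.0])]
```

```bash
python3 - <<'E'
from calls import *
pick(.538,-.1197,-147.5,.095,0)
E
```

```text
grip -0.1 n 8 [(5, [0.045, -0.261, 0.025, 0.0, -0.001, -0.445]), (3, [0.045, -0.261, 0.093, 0.0, -0.001, -0.445])]
grip -1 n 6 [(4, [0.0, 0.0, 0.0, 0.0, 0.0, 0.0]), (2, [0.0, 0.0, -0.093, 0.0, 0.0, 0.0])]
grip -1 n 7 [(5, [-0.2, 0.195, 0.0, 0.0, 0.0, 0.445]), (2, [-0.2, 0.195, 0.055, 0.0, 0.0, 0.445])]
grip -0.1 n 3 [(2, [0.0, 0.0, 0.0, 0.0, 0.0, 0.0]), (1, [0.0, 0.0, -0.055, 0.0, 0.0, 0.0])]
```

{"name": "carry_out", "arguments": {
  "rows": [
    [0.009,-0.052,0.005,0,0,-0.09],
    [0.018,-0.104,0.01,0,0,-0.18],
    [0.027,-0.156,0.015,0,0,-0.27],
    [0.036,-0.208,0.02,0,0,-0.36],
    [0.045,-0.261,0.025,0,0,-0.445],
    [0.045,-0.261,0.06,0,0,-0.445],
    [0.045,-0.261,0.092,0,0,-0.445],
    [0.045,-0.261,0.092,0,0,-0.445]
  ],
  "grip": -0.1
}}

```text
clock: 12.12
tool_pos: [0.5366, -0.1195, 0.0063]
orientation: [179.9, -0.3, -147.5]
force: [0.8, 0.0, -0.0]
opening: 0.0399
gripper_force: 0.0
```

{"name": "carry_out", "arguments": {
  "rows": [
    [0,0,0,0,0,0],
    [0,0,0,0,0,0],
    [0,0,0,0,0,0],
    [0,0,0,0,0,0],
    [0,0,-0.05,0,0,0],
    [0,0,-0.093,0,0,0]
  ],
  "grip": -1
}}

```text
clock: 12.88
tool_pos: [0.5382, -0.1191, 0.1028]
orientation: [180.0, -0.0, -147.5]
force: [0.4, 0.9, 0.1]
opening: 0.0141
gripper_force: 30.0
```

{"name": "carry_out", "arguments": {
  "rows": [
    [-0.04,0.039,0,0,0,0.09],
    [-0.08,0.078,0,0,0,0.18],
    [-0.12,0.117,0,0,0,0.27],
    [-0.16,0.156,0,0,0,0.36],
    [-0.2,0.195,0,0,0,0.445],
    [-0.2,0.195,0.03,0,0,0.445],
    [-0.2,0.195,0.055,0,0,0.445],
    [-0.2,0.195,0.055,0,0,0.445]
  ]
}}

```text
clock: 13.88
tool_pos: [0.6006, 0.1524, 0.0447]
orientation: [-179.9, -0.2, -173.0]
force: [0.2, 0.4, 0.4]
opening: 0.0136
gripper_force: 30.0
```

{"name": "carry_out", "arguments": {
  "rows": [
    [0,0,0,0,0,0],
    [0,0,0,0,0,0],
    [0,0,-0.055,0,0,0],
    [0,0,-0.055,0,0,0],
    [0,0,-0.055,0,0,0]
  ],
  "grip": -0.1
}}

```text
clock: 14.5
tool_pos: [0.6024, 0.153, 0.1027]
orientation: [179.9, 0.1, -173.0]
force: [0.3, -0.2, -0.6]
opening: 0.0393
gripper_force: 0.0
```

```bash
python3 - <<'E'
from calls import *
look(); pick(.5822,-.103,-139,.095,.055)
E
```

```text
top [([0.5815, -0.1052], np.float64(38.8)), ([0.4313, -0.1239], np.float64(28.9))]
scene [([0.4363, -0.1189], np.float64(32.5)), ([0.5834, -0.1023], np.float64(37.0))]
grip -0.1 n 8 [(5, [0.051, -0.251, 0.026, 0.0, 0.0, -0.593]), (3, [0.051, -0.251, 0.094, 0.0, 0.0, -0.593])]
grip -1 n 6 [(4, [0.0, 0.0, 0.0, 0.0, 0.0, 0.0]), (2, [0.0, 0.0, -0.093, 0.0, 0.0, 0.0])]
grip -1 n 8 [(6, [-0.213, 0.225, 0.0, 0.0, 0.0, 0.593]), (2, [-0.213, 0.225, 0.055, 0.0, 0.0, 0.593])]
grip -0.1 n 3 [(2, [0.0, 0.0, 0.0, 0.0, 0.0, 0.0]), (1, [0.0, 0.0, -0.055, 0.0, 0.0, 0.0])]
```

{"name": "carry_out", "arguments": {
  "rows": [
    [0.01,-0.05,0.005,0,0,-0.11],
    [0.02,-0.1,0.01,0,0,-0.22],
    [0.03,-0.15,0.015,0,0,-0.33],
    [0.04,-0.2,0.02,0,0,-0.44],
    [0.051,-0.251,0.026,0,0,-0.545],
    [0.051,-0.251,0.06,0,0,-0.545],
    [0.051,-0.251,0.093,0,0,-0.545],
    [0.051,-0.251,0.093,0,0,-0.545]
  ],
  "grip": -0.1
}}

```text
clock: 15.6
tool_pos: [0.5805, -0.1029, 0.0062]
orientation: [179.9, -0.2, -141.8]
force: [-0.4, 0.2, -0.2]
opening: 0.0393
gripper_force: 0.0
```

{"name": "carry_out", "arguments": {
  "rows": [
    [0,0,0,0,0,0],
    [0,0,0,0,0,0],
    [0,0,0,0,0,0],
    [0,0,0,0,0,0],
    [0,0,-0.05,0,0,0],
    [0,0,-0.093,0,0,0]
  ],
  "grip": -1
}}

```text
clock: 16.35
tool_pos: [0.5822, -0.1025, 0.1028]
orientation: [180.0, -0.0, -141.7]
force: [0.7, 0.7, -0.8]
opening: 0.0138
gripper_force: 30.0
```

{"name": "carry_out", "arguments": {
  "rows": [
    [-0.04,0.047,0,0,0,0.11],
    [-0.081,0.094,0,0,0,0.22],
    [-0.122,0.141,0,0,0,0.33],
    [-0.162,0.188,0,0,0,0.44],
    [-0.202,0.235,0,0,0,0.545],
    [-0.202,0.235,0.03,0,0,0.545],
    [-0.202,0.235,0.055,0,0,0.545],
    [-0.202,0.235,0.055,0,0,0.545]
  ]
}}

```text
clock: 17.35
tool_pos: [0.5939, 0.2065, 0.0447]
orientation: [-179.9, -0.2, -173.0]
force: [0.2, -0.3, 0.2]
opening: 0.0136
gripper_force: 30.0
```

{"name": "carry_out", "arguments": {
  "rows": [
    [0,0,0,0,0,0],
    [0,0,0,0,0,0],
    [0,0,-0.055,0,0,0],
    [0,0,-0.055,0,0,0],
    [0,0,-0.055,0,0,0]
  ],
  "grip": -0.1
}}

```text
clock: 17.98
tool_pos: [0.5957, 0.2073, 0.1028]
orientation: [179.9, 0.1, -173.0]
force: [0.1, -0.9, -0.5]
opening: 0.0393
gripper_force: 0.0
```

```bash
python3 - <<'E'
from calls import *
look(); pick(.433,-.122,-149,.045,.055)
E
```

```text
top [([0.4321, -0.124], np.float64(31.0))]
scene [([0.4359, -0.1198], np.float64(32.3))]
grip -0.1 n 10 [(7, [0.201, -0.307, 0.026, 0.0, 0.0, -0.419]), (3, [0.201, -0.307, 0.094, 0.0, 0.0, -0.419])]
grip -1 n 6 [(4, [0.0, 0.0, 0.0, 0.0, 0.0, 0.0]), (2, [0.0, 0.0, -0.093, 0.0, 0.0, 0.0])]
grip -1 n 8 [(6, [-0.263, 0.218, 0.0, 0.0, 0.0, 0.419]), (2, [-0.263, 0.218, 0.055, 0.0, 0.0, 0.419])]
grip -0.1 n 3 [(2, [0.0, 0.0, 0.0, 0.0, 0.0, 0.0]), (1, [0.0, 0.0, -0.055, 0.0, 0.0, 0.0])]
```

{"name": "carry_out", "arguments": {
  "rows": [
    [0.033,-0.051,0.004,0,0,-0.07],
    [0.067,-0.102,0.008,0,0,-0.14],
    [0.1,-0.153,0.012,0,0,-0.21],
    [0.134,-0.204,0.016,0,0,-0.28],
    [0.168,-0.256,0.02,0,0,-0.35],
    [0.201,-0.307,0.026,0,0,-0.419],
    [0.201,-0.307,0.026,0,0,-0.419]
  ],
  "grip": -0.1
}}

```text
clock: 18.95
tool_pos: [0.4302, -0.125, 0.0746]
orientation: [179.9, -0.2, -149.2]
force: [0.9, 0.4, -0.3]
opening: 0.0394
gripper_force: 0.0
```

{"name": "carry_out", "arguments": {
  "rows": [
    [0,0,0.035,0,0,0],
    [0,0,0.067,0,0,0],
    [0,0,0.067,0,0,0]
  ]
}}

```text
clock: 19.32
tool_pos: [0.4317, -0.1221, 0.0067]
orientation: [179.9, -0.3, -149.0]
force: [-0.3, 0.3, 0.2]
opening: 0.0394
gripper_force: 0.0
```

{"name": "carry_out", "arguments": {
  "rows": [
    [0,0,0,0,0,0],
    [0,0,0,0,0,0],
    [0,0,0,0,0,0],
    [0,0,0,0,0,0],
    [0,0,-0.05,0,0,0],
    [0,0,-0.093,0,0,0]
  ],
  "grip": -1
}}

```text
clock: 20.08
tool_pos: [0.4333, -0.1222, 0.103]
orientation: [180.0, -0.0, -149.0]
force: [0.9, -0.7, -0.2]
opening: 0.0135
gripper_force: 30.0
```

{"name": "carry_out", "arguments": {
  "rows": [
    [-0.044,0.036,0,0,0,0.07],
    [-0.088,0.073,0,0,0,0.14],
    [-0.132,0.109,0,0,0,0.21],
    [-0.176,0.145,0,0,0,0.28],
    [-0.22,0.182,0,0,0,0.35],
    [-0.263,0.218,0,0,0,0.419],
    [-0.263,0.218,0,0,0,0.419]
  ]
}}

```text
clock: 20.95
tool_pos: [0.5476, 0.2037, 0.1013]
orientation: [180.0, 0.1, -172.8]
force: [-0.6, -1.1, -0.6]
opening: 0.0135
gripper_force: 30.0
```

{"name": "carry_out", "arguments": {
  "rows": [
    [0,0,0.03,0,0,0],
    [0,0,0.055,0,0,0],
    [0,0,0.055,0,0,0]
  ]
}}

```text
clock: 21.32
tool_pos: [0.5449, 0.1988, 0.045]
orientation: [-179.9, -0.2, -173.0]
force: [-0.4, 0.7, 0.2]
opening: 0.0131
gripper_force: 30.0
```

{"name": "carry_out", "arguments": {
  "rows": [
    [0,0,0,0,0,0],
    [0,0,0,0,0,0],
    [0,0,-0.06,0,0,0],
    [0,0,-0.1,0,0,0],
    [0,0,-0.1,0,0,0]
  ],
  "grip": -0.1
}}

```text
clock: 21.95
tool_pos: [0.5486, 0.2016, 0.1515]
orientation: [179.8, 0.4, -172.9]
force: [-0.2, -0.2, 0.0]
opening: 0.039
gripper_force: 0.0
```

```bash
python3 - <<'E'
from calls import *
im,_,_=snap('wrist','w2.png'); t,_,_=snap('top'); s,_,_=snap('scene')
a=cv2.resize(t[190:290,290:460],(480,282)); b=cv2.resize(s[180:330,100:285],(348,282))
cv2.imwrite('pics/k2.png',np.clip(np.hstack([a,b])[:,:,::-1]*1.3,0,255).astype(np.uint8)); print(pose()[:3,3])
E
```

```text
[0.54606259 0.2000852  0.1465595 ]
```

View pics/k2.png

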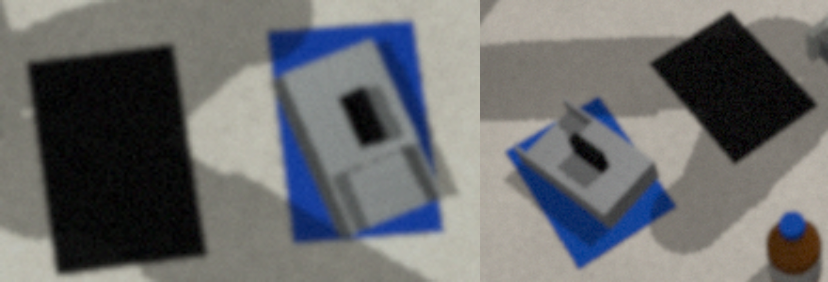

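The dark pad is empty; the scoop stands on the mat with its fin at about top-view (418,231). Next, a closer look at the scoop.

```bash
python3 - <<'E'
from calls import *
calls([(-.1,[((.56,-.05,.2,-165),0)]),(-.1,[((.58,-.30,.25,-156),1)])])
E
```

```text
grip -0.1 n 5 [(5, [0.017, -0.25, -0.054, 0.0, 0.0, -0.139])]
grip -0.1 n 6 [(6, [0.045, -0.247, -0.05, 0.0, 0.0, -0.157])]
```

{"name": "carry_out", "arguments": {
  "rows": [
    [0.004,-0.05,-0.054,0,0,-0.035],
    [0.008,-0.11,-0.054,0,0,-0.07],
    [0.012,-0.17,-0.054,0,0,-0.1],
    [0.017,-0.25,-0.054,0,0,-0.139],
    [0.017,-0.25,-0.054,0,0,-0.139]
  ]
}}

```text
clock: 22.72
tool_pos: [0.5592, -0.053, 0.1993]
orientation: [180.0, -0.1, -165.1]
force: [0.7, 0.7, 0.6]
opening: 0.0395
gripper_force: 0.0
```

{"name": "carry_out", "arguments": {
  "rows": [
    [0.045,-0.247,-0.05,0,0,-0.157],
    [0.045,-0.247,-0.05,0,0,-0.157],
    [0.045,-0.247,-0.05,0,0,-0.157],
    [0.045,-0.247,-0.05,0,0,-0.157],
    [0.045,-0.247,-0.05,0,0,-0.157],
    [0.045,-0.247,-0.05,0,0,-0.157],
    [0.045,-0.247,-0.05,0,0,-0.157]
  ]
}}

```text
clock: 23.6
tool_pos: [0.5804, -0.2989, 0.2497]
orientation: [179.9, -0.1, -155.9]
force: [0.9, -0.3, 0.1]
opening: 0.0395
gripper_force: 0.0
```

```bash
python3 - <<'E'
from calls import *
im,K,E=snap('wrist','w3.png'); np.savez('w3.npz',K=K,E=E); print(pose()[:3,3])
E
```

```text
[ 0.58060005 -0.29878719  0.25008258]
```

View pics/w3.png

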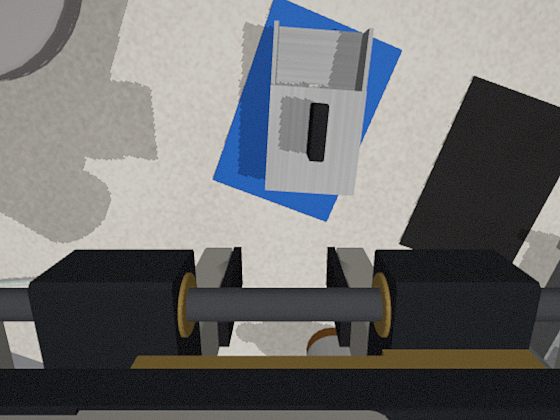

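Wrist view: the scoop has its spout towards the top of the picture, cover from about (269,85) to (353,195), and the fin centred near (318,131).

```bash
python3 - <<'E'
from meas import *
z=np.load('w3.npz');K,E=z['K'],z['E']; im=cv2.imread('pics/w3.png')[:,:,::-1].astype(int)
m=np.zeros(im.shape[:2],bool); m[90:175,295:340]=1; m&=im.max(2)<70
c=max(cv2.findContours(m.astype(np.uint8),0,2)[0],key=cv2.contourArea); r=cv2.minAreaRect(c); print(r)
bx=cv2.boxPoints(r)
for h in(.048,.087): print(h,[plane(K,E,p,h)[:2] for p in bx])
q=lambda P:[plane(K,E,p,.048)[:2] for p in P]
P=q([(269,85),(362,88),(353,195),(265,190)]); print('cover',P,'centre',np.mean(P,0)); 
for a,b in((0,3),(1,2)): d=P[b]-P[a]; print(np.degrees(np.arctan2(d[1],d[0])),np.linalg.norm(d))
for a,b in((0,1),(3,2)): d=P[a]-P[b]; print('w',np.degrees(np.arctan2(d[1],d[0]))-90,np.linalg.norm(d))
# fin centroid vs top view and mat corners
t,Kt,Et=snap('top'); tm=np.zeros(t.shape[:2],bool); tm[215:250,405:432]=1; tm&=t.max(2)<25
bt=max(blobs(tm,10,900),key=lambda b:b.sum()); pt=np.argwhere(bt)[:,::-1].mean(0); pw=np.array(r[0]); print(pt,bt.sum(),'tri',tri(ray(K,E,pw),ray(Kt,Et,pt)))
M=[plane(K,E,p,.003)[:2] for p in[(213,180),(326,220),(402,50)]]; print('mat',M,'centre',(M[0]+M[2])/2)
E
```

```text
((316.9578857421875, 131.82496643066406), (18.44664764404297, 57.95890808105469), 4.899092674255371)
0.048 [array([ 0.556 , -0.2855]), array([ 0.5045, -0.3044]), array([ 0.4987, -0.288 ]), array([ 0.55  , -0.2683])]
0.087 [array([ 0.5511, -0.2902]), array([ 0.5052, -0.3071]), array([ 0.5   , -0.2924]), array([ 0.5458, -0.2749])]
cover [array([ 0.5062, -0.346 ]), array([ 0.4732, -0.2657]), array([ 0.5687, -0.2263]), array([ 0.6002, -0.3097])] centre [ 0.5371 -0.2869]
21.142012463766328 0.10079331181977791
22.447066555168607 0.1032662143987312
w -157.671393940154 0.08680771262310664
w -159.2747803071423 0.0891433977159431Traceback (most recent call last):
  File "<stdin>", line 13, in <module>
ValueError: max() iterable argument is empty
```

```bash
python3 - <<'E'
from meas import *
from calls import *
z=np.load('w3.npz');K,E=z['K'],z['E']
s,Ks,Es=snap('scene'); t,Kt,Et=snap('top')
for im,k,e,(a,b,c,d) in((s,Ks,Es,(240,280,140,180)),(t,Kt,Et,(212,250,400,435))):
    m=np.zeros(im.shape[:2],bool); m[a:b,c:d]=1; m&=im.max(2)<40
    for bt in blobs(m,30,500): pt=np.argwhere(bt)[:,::-1].mean(0); print(pt,bt.sum(),'tri',tri(ray(K,E,np.array([317.,131.8])),ray(k,e,pt)))
M=[plane(K,E,p,.003)[:2] for p in[(213,180),(326,220),(402,50)]]; print('mat',M,'centre',(M[0]+M[2])/2)
calls([(-.1,[((.5255,-.291,.11,-158.3),1),((.5255,-.291,.056,-158.3),1)]),(-1,[(None,4),((.5255,-.291,.16,-158.3),1)])])
E
```

```text
[141.6512 244.2791] 43 tri (array([ 0.5221, -0.3025,  0.1597]), np.float64(0.005304626020897231))
[157.3929 261.131 ] 168 tri (array([ 0.5259, -0.2896,  0.0674]), np.float64(0.0012899256361269607))
[429.18 222.33] 100 tri (array([ 0.5298, -0.2966,  0.1454]), np.float64(0.015035007804698165))
mat [array([ 0.6246, -0.3652]), array([ 0.6155, -0.2284]), array([ 0.419 , -0.2376])] centre [ 0.5218 -0.3014]
grip -0.1 n 6 [(4, [0.047, 0.03, 0.141, 0.0, 0.0, 0.042]), (2, [0.047, 0.03, 0.195, 0.0, 0.0, 0.042])]
grip -1 n 7 [(4, [0.0, 0.0, 0.0, 0.0, 0.0, 0.0]), (3, [0.0, 0.0, -0.104, 0.0, 0.0, 0.0])]
```

{"name": "carry_out", "arguments": {
  "rows": [
    [0.047,0.03,0.05,0,0,0.042],
    [0.047,0.03,0.1,0,0,0.042],
    [0.047,0.03,0.141,0,0,0.042],
    [0.047,0.03,0.141,0,0,0.042],
    [0.047,0.03,0.17,0,0,0.042],
    [0.047,0.03,0.195,0,0,0.042],
    [0.047,0.03,0.195,0,0,0.042]
  ]
}}

```text
clock: 24.68
tool_pos: [0.5258, -0.2917, 0.056]
orientation: [180.0, -0.0, -158.4]
force: [-0.4, -0.1, 0.3]
opening: 0.0395
gripper_force: 0.0
```

{"name": "carry_out", "arguments": {
  "rows": [
    [0,0,0,0,0,0],
    [0,0,0,0,0,0],
    [0,0,0,0,0,0],
    [0,0,0,0,0,0],
    [0,0,-0.03,0,0,0],
    [0,0,-0.07,0,0,0],
    [0,0,-0.12,0,0,0],
    [0,0,-0.12,0,0,0]
  ],
  "grip": -1
}}

```text
clock: 25.68
tool_pos: [0.5277, -0.2927, 0.1799]
orientation: [-179.7, 0.3, -158.4]
force: [0.1, -0.6, -2.8]
opening: 0.0139
gripper_force: 29.8
```

```bash
python3 - <<'E'
from calls import *
o=telemetry.get_obs(); print(o['joint_pos'],o['force'],o['opening'],o['tool_pos'],o['orientation'])
def P(t,us,zs):
    r=np.radians(t); x=-93*np.cos(r)+42*np.sin(r); z=-93*np.sin(r)-42*np.cos(r)
    d=drw(us-x/1000,0); return (*d,zs-z/1000)
Y=-172.8; B=mat((0,0,0,Y))
def g(t,us=.085,zs=.085):
    M=B[:3,:3]@R.from_rotvec([0,-np.radians(t),0]).as_matrix(); return (*P(t,us,zs),tuple(R.from_matrix(M).as_euler('xyz',degrees=True)))
for t in(0,30,50): print(t,np.round(P(t,.085,.085),3))
p0=g(0,.085,.125)
calls([(-1,[((.54,-.10,.20,-166),1)]),(-1,[((p0[0],p0[1],.2,Y),1),]),(-1,[(p0,1)]),(-1,[(g(12,.085,.11),0),(g(22,.085,.095),0),(g(30),0),(g(36),0)]),(-1,[(g(42),1),(g(50),1)])])
E
```

```text
[-1.04452757e+01  1.55603299e+01 -1.28584895e+01  6.05716671e-02
 -6.11572767e+01 -5.79651230e+01] [ 0.05404294 -0.57492354 -2.83566904] 0.013895617576833023 [ 0.52769198 -0.29266854  0.179865  ] [-179.72998987    0.33108356 -158.38059471]
0 [0.685 0.162 0.127]
30 [0.651 0.158 0.168]
50 [0.62  0.154 0.183]
grip -1 n 5 [(5, [-0.083, 0.174, -0.02, -0.004, 0.006, 0.133])]
grip -1 n 6 [(6, [-0.204, 0.219, 0.0, 0.0, 0.0, 0.119])]
grip -1 n 2 [(2, [0.0, 0.0, 0.033, 0.0, 0.0, 0.0])]
grip -1 n 5 [(2, [0.011, 0.0, -0.003, 0.0, -0.209, 0.0]), (1, [0.023, 0.0, -0.002, 0.0, -0.384, 0.0]), (1, [0.033, 0.0, -0.001, 0.0, -0.524, 0.0]), (1, [0.042, 0.0, -0.007, 0.0, -0.628, 0.0])]
grip -1 n 4 [(2, [0.005, 0.0, -0.009, 0.0, -0.105, 0.0]), (2, [0.013, 0.0, -0.021, 0.0, -0.244, 0.0])]
```

{"name": "carry_out", "arguments": {
  "rows": [
    [-0.015,0.03,-0.01,0,0,0.025],
    [-0.035,0.075,-0.02,0,0,0.055],
    [-0.055,0.12,-0.02,0,0,0.09],
    [-0.083,0.174,-0.02,0,0,0.133]
  ]
}}

```text
clock: 26.18
tool_pos: [0.5376, -0.0984, 0.1943]
orientation: [180.0, -0.1, -166.2]
force: [0.3, -0.1, -4.3]
opening: 0.0142
gripper_force: 29.9
```

{"name": "carry_out", "arguments": {
  "rows": [
    [-0.034,0.036,0,0,0,0.02],
    [-0.068,0.073,0,0,0,0.04],
    [-0.102,0.11,0,0,0,0.06],
    [-0.136,0.146,0,0,0,0.08],
    [-0.17,0.182,0,0,0,0.1],
    [-0.19,0.205,0,0,0,0.112],
    [-0.204,0.219,0,0,0,0.119],
    [-0.204,0.219,0,0,0,0.119]
  ]
}}

```text
clock: 27.18
tool_pos: [0.6836, 0.1629, 0.1939]
orientation: [-180.0, -0.1, -172.8]
force: [0.0, -0.9, -3.7]
opening: 0.0141
gripper_force: 29.9
```

{"name": "carry_out", "arguments": {
  "rows": [
    [0,0,0.02,0,0,0],
    [0,0,0.033,0,0,0],
    [0,0,0.033,0,0,0]
  ]
}}

```text
clock: 27.55
tool_pos: [0.6828, 0.1611, 0.1612]
orientation: [-180.0, -0.2, -172.9]
force: [-0.1, 0.2, -2.5]
opening: 0.0141
gripper_force: 29.9
```

{"name": "carry_out", "arguments": {
  "rows": [
    [0.006,0,-0.001,0,-0.1,0],
    [0.011,0,-0.003,0,-0.209,0],
    [0.011,0,-0.003,0,-0.209,0],
    [0.011,0,-0.003,0,-0.209,0]
  ]
}}

```text
clock: 28.05
tool_pos: [0.6735, 0.161, 0.1671]
orientation: [180.0, 12.0, -172.8]
force: [-0.2, 0.2, -2.9]
opening: 0.0138
gripper_force: 30.0
```

```bash
python3 - <<'E'
from calls import *
o=telemetry.get_obs(); print(o['joint_pos'],o['force'],o['opening'],o['tool_pos'],o['orientation'])
s,_,_=snap('scene'); t,_,_=snap('top')
a=cv2.resize(t[90:290,150:400],(400,320)); b=cv2.resize(s[100:300,240:490],(400,320))
cv2.imwrite('pics/k3.png',np.clip(np.hstack([a,b])[:,:,::-1]*1.3,0,255).astype(np.uint8))
E
```

```text
[  32.29510145   17.7543684   -15.56240719    7.05783245  -45.95572543
 -119.56724105] [-0.15905614  0.18218638 -2.87001694] 0.01375196308152786 [0.67346652 0.16098811 0.16708677] [ 179.97827983   12.04824512 -172.8406502 ]
```

View pics/k3.png

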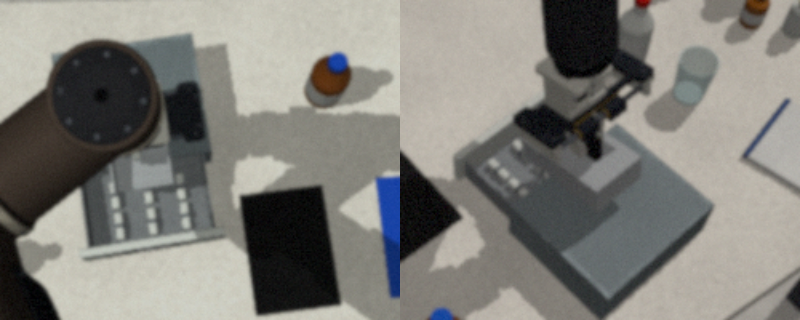

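All six bars lie in the drawer (top crop (110–185, 185–230)), and the scoop is tilted slightly above it. I carry on with the pour.

```bash
cat >> calls.py <<'E'
def P(t,us,zs,v=0.):
    r=np.radians(t); x=-93*np.cos(r)+42*np.sin(r); z=-93*np.sin(r)-42*np.cos(r)
    return (*drw(us-x/1000,v),zs-z/1000)
def g(t,us=.085,zs=.09,v=0.,Y=-172.8):
    M=mat((0,0,0,Y))[:3,:3]@R.from_rotvec([0,-np.radians(t),0]).as_matrix(); return (*P(t,us,zs,v),tuple(R.from_matrix(M).as_euler('xyz',degrees=True)))
E
python3 - <<'E'
from calls import *
calls([(-1,[(g(a,.085,.11-(a-12)*.001),0) for a in(17,21,25,29,33,36)]),(-1,[(g(a,.085,.086),0) for a in(39,42,45,48)]),(-1,[(g(48,.085,.086),0),(g(48,.1,.095),0)])])
E
```

```text
grip -1 n 6 [(1, [0.004, 0.0, -0.007, 0.0, -0.087, -0.001]), (1, [0.009, 0.0, -0.009, 0.0, -0.156, -0.001]), (1, [0.014, 0.0, -0.011, 0.0, -0.226, -0.001]), (1, [0.019, 0.0, -0.013, 0.0, -0.296, -0.001]), (1, [0.025, 0.0, -0.014, 0.0, -0.366, -0.001]), (1, [0.029, 0.0, -0.015, 0.0, -0.418, -0.001])]
grip -1 n 4 [(1, [0.002, 0.0, -0.005, 0.0, -0.052, 0.0]), (1, [0.005, 0.0, -0.009, 0.0, -0.105, 0.0]), (1, [0.008, 0.0, -0.014, 0.0, -0.157, 0.0]), (1, [0.011, 0.0, -0.018, 0.0, -0.209, 0.0])]
grip -1 n 1 [(0, [0.0, 0.0, 0.0, 0.0, 0.0, 0.0]), (1, [-0.017, 0.0, 0.005, 0.0, 0.0, 0.0])]
```

{"name": "carry_out", "arguments": {
  "rows": [
    [0.004,0,-0.007,0,-0.087,0],
    [0.009,0,-0.009,0,-0.156,0],
    [0.014,0,-0.011,0,-0.226,0],
    [0.019,0,-0.013,0,-0.296,0],
    [0.025,0,-0.014,0,-0.366,0],
    [0.029,0,-0.015,0,-0.418,0],
    [0.029,0,-0.015,0,-0.418,0],
    [0.029,0,-0.015,0,-0.418,0]
  ]
}}

```text
clock: 29.15
tool_pos: [0.6463, 0.1521, 0.2037]
orientation: [179.7, 32.8, -172.6]
force: [-0.5, 0.1, -3.2]
opening: 0.0141
gripper_force: 30.0
```

```bash
python3 - <<'E'
from calls import *
o=telemetry.get_obs(); print(o['joint_pos'],o['force'],o['opening'],o['tool_pos'],o['orientation'])
calls([(-1,[(g(a,.085,.086),0) for a in(39,42,45,48)])])
E
```

```text
[  23.79045305    4.09075452  -51.02054147   69.92484441   -9.02438252
 -173.61587382] [-0.52600427  0.06661253 -3.15555096] 0.014096153508450057 [0.64627834 0.15209763 0.20373634] [ 179.65245234   32.7623161  -172.64871741]
grip -1 n 4 [(1, [0.021, 0.005, 0.018, 0.008, -0.109, 0.002]), (1, [0.024, 0.005, 0.014, 0.008, -0.161, 0.002]), (1, [0.027, 0.005, 0.009, 0.008, -0.214, 0.001]), (1, [0.03, 0.005, 0.005, 0.008, -0.266, 0.001])]
```

```bash
cat >> calls.py <<'E'
def gp(x,y,z,Y,t):
    M=mat((0,0,0,Y))[:3,:3]@R.from_rotvec([0,-np.radians(t),0]).as_matrix(); return (x,y,z,tuple(R.from_matrix(M).as_euler('xyz',degrees=True)))
E
python3 - <<'E'
from calls import *
calls([(-1,[(gp(.65,.155,.22,-172.8,20),1),(gp(.64,.155,.23,-172.8,5),2)])])
E
```

```text
grip -1 n 7 [(3, [-0.012, 0.002, -0.011, 0.007, 0.223, 0.003]), (4, [-0.009, 0.004, -0.025, 0.007, 0.485, 0.004])]
```

{"name": "carry_out", "arguments": {
  "rows": [
    [-0.004,0,-0.004,0,0.08,0],
    [-0.008,0.001,-0.008,0,0.15,0],
    [-0.012,0.002,-0.011,0,0.22,0],
    [-0.011,0.003,-0.015,0,0.3,0],
    [-0.01,0.004,-0.02,0,0.4,0],
    [-0.009,0.004,-0.025,0,0.485,0],
    [-0.009,0.004,-0.025,0,0.485,0],
    [-0.009,0.004,-0.025,0,0.485,0]
  ]
}}

```text
clock: 30.15
tool_pos: [0.6384, 0.1563, 0.2279]
orientation: [179.7, 4.9, -172.3]
force: [-0.2, 0.1, -2.8]
opening: 0.0138
gripper_force: 30.0
```

```bash
python3 - <<'E'
from calls import *
o=telemetry.get_obs(); print(o['joint_pos'],o['force'],o['opening'],o['tool_pos'],o['orientation'])
x,y=.57,.148
calls([(-1,[(gp(.60,.15,.24,-172.8,-18),2)]),(-1,[(gp(x,y,.25,-132.8,-18),0),(gp(x,y,.25,-97.8,-18),0)]),(-1,[(gp(x,y,.25,-57.8,-18),0),(gp(x,y,.25,-22.8,-18),0)]),(-1,[(gp(x,y,.25,7.2,-18),2)])])
E
```

```text
[  31.76402366   15.87739938   -6.82526605    1.96546129  -62.71958378
 -114.92775046] [-0.21460297  0.12239379 -2.76814458] 0.013819080330540415 [0.6384095  0.15626729 0.22793842] [ 179.72157061    4.90399186 -172.34454281]
grip -1 n 5 [(5, [0.038, -0.001, -0.015, 0.004, 0.4, 0.009])]
grip -1 n 8 [(4, [0.032, 0.002, 0.0, 0.216, 0.0, -0.664]), (4, [0.032, 0.002, 0.0, 0.405, 0.0, -1.245])]
grip -1 n 8 [(4, [0.0, 0.0, 0.0, 0.216, 0.0, -0.664]), (4, [0.0, 0.0, 0.0, 0.405, 0.0, -1.245])]
grip -1 n 5 [(5, [0.0, 0.0, 0.0, 0.162, 0.0, -0.498])]
```

{"name": "carry_out", "arguments": {
  "rows": [
    [0.01,0,-0.004,0,0.1,0],
    [0.019,0,-0.008,0,0.2,0],
    [0.028,0,-0.012,0,0.3,0],
    [0.038,-0.001,-0.015,0.004,0.4,0.009],
    [0.038,-0.001,-0.015,0.004,0.4,0.009],
    [0.038,-0.001,-0.015,0.004,0.4,0.009]
  ]
}}

```text
clock: 30.9
tool_pos: [0.6, 0.1494, 0.2406]
orientation: [-180.0, -17.8, -172.8]
force: [-0.9, 0.2, -2.9]
opening: 0.0139
gripper_force: 30.0
```

{"name": "carry_out", "arguments": {
  "rows": [
    [0.032,0.002,0,0.216,0,-0.664],
    [0.032,0.002,0,0.216,0,-0.664],
    [0.032,0.002,0,0.216,0,-0.664],
    [0.032,0.002,0,0.216,0,-0.664],
    [0.032,0.002,0,0.405,0,-1.245],
    [0.032,0.002,0,0.405,0,-1.245],
    [0.032,0.002,0,0.405,0,-1.245],
    [0.032,0.002,0,0.405,0,-1.245]
  ]
}}

```text
clock: 31.9
tool_pos: [0.5686, 0.1478, 0.2516]
orientation: [-179.8, -17.9, -97.6]
force: [0.3, 1.0, -2.4]
opening: 0.0137
gripper_force: 30.0
```

{"name": "carry_out", "arguments": {
  "rows": [
    [0,0,0,0.216,0,-0.664],
    [0,0,0,0.216,0,-0.664],
    [0,0,0,0.216,0,-0.664],
    [0,0,0,0.216,0,-0.664],
    [0,0,0,0.405,0,-1.245],
    [0,0,0,0.405,0,-1.245],
    [0,0,0,0.405,0,-1.245],
    [0,0,0,0.405,0,-1.245]
  ]
}}

```text
clock: 32.9
tool_pos: [0.5688, 0.1466, 0.2513]
orientation: [-179.9, -18.1, -22.8]
force: [-0.3, 0.2, -3.2]
opening: 0.0139
gripper_force: 30.0
```

{"name": "carry_out", "arguments": {
  "rows": [
    [0,0,0,0.162,0,-0.498],
    [0,0,0,0.162,0,-0.498],
    [0,0,0,0.162,0,-0.498],
    [0,0,0,0.162,0,-0.498],
    [0,0,0,0.162,0,-0.498]
  ]
}}

```text
clock: 33.52
tool_pos: [0.5695, 0.1472, 0.2509]
orientation: [-180.0, -18.1, 7.0]
force: [1.5, 0.5, -2.8]
opening: 0.0141
gripper_force: 30.0
```

```bash
python3 - <<'E'
from calls import *
o=telemetry.get_obs(); print(o['joint_pos'],o['force'],o['opening'],o['tool_pos'],o['orientation'])
def h(t,us,zs,v=0.):
    r=np.radians(t); x=93*np.cos(r)-42*np.sin(r); z=-93*np.sin(r)-42*np.cos(r)
    return gp(*drw(us-x/1000,v),zs-z/1000,7.2,t)
print(h(0,.045,.1)[:3],h(48,.045,.08)[:3])
calls([(-1,[(h(0,.045,.13),2)]),(-1,[(h(a,.045,.13-a*.0015),0) for a in(8,16,20,24,28)]),(-1,[(h(a,.045,.083),0) for a in(31,34,37,40,44,48)])])
s,_,_=snap('scene','s5.png')
E
```

```text
[ 39.61276033   0.81886075 -28.76625019  13.47015822 -45.85560645
  49.17752753] [ 1.47329573  0.45195289 -2.7538066 ] 0.014053172115595364 [0.56946288 0.14716559 0.25089278] [-179.99101623  -18.06194696    6.95951158]
(np.float64(0.460384), np.float64(0.134), np.float64(0.14200000000000002)) (np.float64(0.5218710727884474), np.float64(0.1417478670348346), np.float64(0.1772159542364697))
grip -1 n 5 [(5, [-0.129, 0.0, 0.041, 0.001, -0.315, -0.004])]
grip -1 n 5 [(1, [0.007, 0.0, -0.001, 0.0, -0.14, 0.0]), (1, [0.015, 0.0, 0.0, 0.0, -0.279, 0.0]), (1, [0.02, 0.0, 0.001, 0.0, -0.349, 0.0]), (1, [0.025, 0.0, 0.002, 0.0, -0.419, 0.0]), (1, [0.031, 0.0, 0.003, 0.0, -0.489, 0.0])]
grip -1 n 6 [(1, [0.005, 0.0, 0.0, 0.0, -0.052, 0.0]), (1, [0.007, 0.0, -0.005, 0.0, -0.105, 0.0]), (1, [0.01, 0.0, -0.01, 0.0, -0.157, 0.0]), (1, [0.013, 0.0, -0.014, 0.0, -0.209, 0.0]), (1, [0.018, 0.0, -0.02, 0.0, -0.279, 0.0]), (1, [0.022, 0.0, -0.025, 0.0, -0.349, 0.0])]
```

{"name": "carry_out", "arguments": {
  "rows": [
    [-0.03,0,0.01,0,-0.08,0],
    [-0.06,0,0.02,0,-0.16,0],
    [-0.09,0,0.03,0,-0.24,0],
    [-0.129,0,0.041,0,-0.315,-0.004],
    [-0.129,0,0.041,0,-0.315,-0.004],
    [-0.129,0,0.041,0,-0.315,-0.004]
  ]
}}

```text
clock: 34.33
tool_pos: [0.4614, 0.134, 0.1722]
orientation: [179.9, -0.1, 7.4]
force: [0.5, 0.0, -1.9]
opening: 0.0136
gripper_force: 30.0
```

{"name": "carry_out", "arguments": {
  "rows": [
    [0.007,0,-0.001,0,-0.14,0],
    [0.015,0,0,0,-0.279,0],
    [0.02,0,0.001,0,-0.349,0],
    [0.025,0,0.002,0,-0.419,0],
    [0.031,0,0.003,0,-0.489,0],
    [0.031,0,0.003,0,-0.489,0]
  ]
}}

```text
clock: 35.08
tool_pos: [0.4929, 0.1376, 0.1674]
orientation: [179.8, 28.0, 7.3]
force: [-0.4, 0.2, -2.3]
opening: 0.0137
gripper_force: 30.0
```

{"name": "carry_out", "arguments": {
  "rows": [
    [0.005,0,0,0,-0.052,0],
    [0.007,0,-0.005,0,-0.105,0],
    [0.01,0,-0.01,0,-0.157,0],
    [0.013,0,-0.014,0,-0.209,0],
    [0.018,0,-0.02,0,-0.279,0],
    [0.022,0,-0.025,0,-0.349,0],
    [0.022,0,-0.025,0,-0.349,0],
    [0.022,0,-0.025,0,-0.349,0]
  ]
}}

```text
clock: 36.08
tool_pos: [0.5223, 0.1418, 0.1807]
orientation: [179.9, 47.8, 7.4]
force: [0.3, -0.1, -2.8]
opening: 0.0138
gripper_force: 30.0
```

```bash
python3 - <<'E'
from calls import *
o=telemetry.get_obs(); print(o['joint_pos'],o['force'],o['opening'],o['tool_pos'],o['orientation'])
w,_,_=snap('wrist'); s,_,_=snap('scene'); t,_,_=snap('top')
a=cv2.resize(t[120:290,170:340],(400,400)); b=cv2.resize(s[120:290,240:410],(400,400))
cv2.imwrite('pics/k4.png',np.clip(np.hstack([a,b])[:,:,::-1]*1.4,0,255).astype(np.uint8))
E
```

```text
[  25.67648969   40.3021156    17.62432127  -14.50826546 -113.01471223
   71.70520275] [ 0.31360726 -0.12407605 -2.8170357 ] 0.01380074437471837 [0.52225182 0.14176991 0.18070459] [179.86746561  47.82250866   7.36946693]
```

View pics/k4.png

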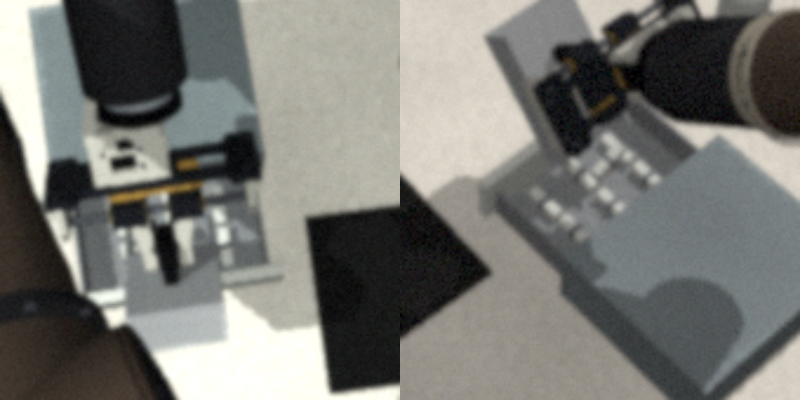

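```bash
python3 - <<'E'
from calls import *
def h(t,us,zs,v=0.):
    r=np.radians(t); x=93*np.cos(r)-42*np.sin(r); z=-93*np.sin(r)-42*np.cos(r)
    return gp(*drw(us-x/1000,v),zs-z/1000,7.2,t)
calls([(-1,[(h(54,.05,.09),0),(h(60,.055,.095),2)])])
calls([(-1,[(h(30,.055,.13),0),(h(0,.055,.15),2)])],mat(h(60,.055,.095)))
E
```

```text
grip -1 n 4 [(1, [0.004, 0.0, -0.017, 0.005, -0.107, 0.002]), (3, [0.009, 0.0, -0.033, 0.005, -0.212, 0.002])]
grip -1 n 8 [(3, [-0.039, 0.0, 0.035, 0.0, 0.524, 0.0]), (5, [-0.037, 0.0, 0.074, 0.0, 1.047, 0.0])]
```

{"name": "carry_out", "arguments": {
  "rows": [
    [0.004,0,-0.017,0,-0.107,0],
    [0.009,0,-0.033,0,-0.212,0],
    [0.009,0,-0.033,0,-0.212,0],
    [-0.006,0,-0.033,0,-0.212,0],
    [0.009,0,-0.033,0,-0.212,0],
    [-0.006,0,-0.033,0,-0.212,0],
    [0.009,0,-0.033,0,-0.212,0],
    [0.009,0,-0.033,0,-0.212,0]
  ]
}}

```text
clock: 37.22
tool_pos: [0.5522, 0.1457, 0.1954]
orientation: [179.9, 60.2, 7.4]
force: [-0.2, 0.1, -3.6]
opening: 0.0138
gripper_force: 30.0
```

{"name": "carry_out", "arguments": {
  "rows": [
    [-0.013,0,0.012,0,0.17,0],
    [-0.026,0,0.024,0,0.35,0],
    [-0.039,0,0.035,0,0.524,0],
    [-0.039,0,0.048,0,0.7,0],
    [-0.038,0,0.061,0,0.87,0],
    [-0.037,0,0.074,0,1.047,0],
    [-0.037,0,0.074,0,1.047,0],
    [-0.037,0,0.074,0,1.047,0]
  ]
}}

```text
clock: 38.22
tool_pos: [0.4699, 0.1348, 0.192]
orientation: [180.0, 0.1, 7.5]
force: [0.5, 0.9, -2.7]
opening: 0.0138
gripper_force: 30.0
```

```bash
python3 - <<'E'
from calls import *
o=telemetry.get_obs(); print(o['joint_pos'],o['force'],o['opening'],o['tool_pos'],o['orientation'])
d=drw(.057,0); print(d)
calls([(-1,[((*d,.20,7.2),2)])])
E
```

```text
[ 3.90801335e+01  4.50197290e+00 -2.50085150e+01 -3.62588187e-02
 -6.06213700e+01  5.84620807e+01] [ 0.49555263  0.86216612 -2.66752749] 0.013762151631457333 [0.46990342 0.13479773 0.19203685] [1.79957921e+02 1.28891059e-01 7.52434279e+00]
[0.564544 0.147125]
grip -1 n 4 [(4, [0.095, 0.0, -0.008, 0.001, 0.002, 0.006])]
```

{"name": "carry_out", "arguments": {
  "rows": [
    [0.03,0,0,0,0,0.006],
    [0.065,0,0.01,0,0,0.006],
    [0.095,0,0.022,0,0,0.006],
    [0.095,0,0.022,0,0,0.006],
    [0.095,0,0.022,0,0,0.006]
  ]
}}

```text
clock: 38.85
tool_pos: [0.5649, 0.1471, 0.1681]
orientation: [179.9, 0.3, 7.1]
force: [-0.3, 0.2, -2.2]
opening: 0.0137
gripper_force: 30.0
```

{"name": "carry_out", "arguments": {
  "rows": [
    [0,0.03,0,0,0,0],
    [0,-0.03,0,0,0,0],
    [0,0.03,0,0,0,0],
    [0,-0.03,0,0,0,0],
    [0,0.03,0,0,0,0],
    [0,-0.03,0,0,0,0],
    [0,0.03,0,0,0,0],
    [0,-0.03,0,0,0,0]
  ]
}}

```text
clock: 39.85
tool_pos: [0.5619, 0.1693, 0.1696]
orientation: [179.9, 0.2, 6.4]
force: [1.9, 1.4, -2.6]
opening: 0.014
gripper_force: 30.0
```

{"name": "carry_out", "arguments": {
  "rows": [
    [0,0.06,0,0,0,0],
    [0,0,0,0,0,0],
    [0,0.06,0,0,0,0],
    [0,0,0,0,0,0],
    [0,0.06,0,0,0,0],
    [0,0,0,0,0,0],
    [0,0.03,0,0,0,0],
    [0,0.03,0,0,0,0]
  ]
}}

```text
clock: 40.85
tool_pos: [0.5642, 0.1466, 0.1695]
orientation: [179.9, 0.2, 7.1]
force: [-0.6, 0.8, -3.7]
opening: 0.014
gripper_force: 30.0
```

```bash
python3 - <<'E'
from calls import *
o=telemetry.get_obs(); print(o['joint_pos'],o['force'],o['opening'],o['tool_pos'],o['orientation'])
w,_,_=snap('wrist'); s,_,_=snap('scene')
a=cv2.resize(w,(400,300)); b=cv2.resize(s[100:280,230:470],(400,300))
cv2.imwrite('pics/k5.png',np.clip(np.hstack([a,b])[:,:,::-1]*1.3,0,255).astype(np.uint8))
E
```

```text
[ 3.37606029e+01  1.45531573e+01 -1.56886074e+01 -2.24763117e-02
 -5.99258341e+01  6.33611931e+01] [-0.5848218   0.84498908 -3.70494453] 0.014013822986523887 [0.56421133 0.14659496 0.16950121] [1.79942210e+02 1.58516144e-01 7.11042429e+00]
```

View pics/k5.png

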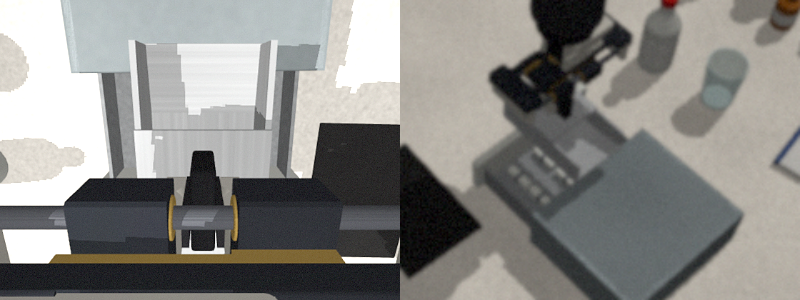

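The wrist view shows the trough front empty and level, and the scene view shows the bars in the drawer. Now to set the scoop back.

```bash
python3 - <<'E'
from calls import *
calls([(-1,[((.55,-.08,.19,5),1)]),(-1,[((.512,-.3025,.15,3),2)]),(-1,[((.512,-.3025,.065,3),1),((.512,-.3025,.057,3),2)])])
E
```

```text
grip -1 n 5 [(5, [-0.043, 0.224, -0.02, 0.001, 0.002, 0.037])]
grip -1 n 6 [(6, [-0.057, 0.218, 0.04, 0.0, 0.0, 0.035])]
grip -1 n 6 [(3, [0.0, 0.0, 0.085, 0.0, 0.0, 0.0]), (3, [0.0, 0.0, 0.093, 0.0, 0.0, 0.0])]
```

{"name": "carry_out", "arguments": {
  "rows": [
    [-0.005,0.03,-0.02,0,0,0.01],
    [-0.016,0.085,-0.02,0,0,0.02],
    [-0.027,0.14,-0.02,0,0,0.03],
    [-0.038,0.195,-0.02,0,0,0.037],
    [-0.043,0.224,-0.02,0,0,0.037],
    [-0.043,0.224,-0.02,0,0,0.037]
  ]
}}

```text
clock: 41.7
tool_pos: [0.5494, -0.0821, 0.1895]
orientation: [179.9, 0.1, 4.8]
force: [-0.8, 0.6, -1.8]
opening: 0.0138
gripper_force: 30.0
```

{"name": "carry_out", "arguments": {
  "rows": [
    [-0.013,0.05,0,0,0,0.01],
    [-0.026,0.1,0.01,0,0,0.02],
    [-0.04,0.15,0.02,0,0,0.03],
    [-0.052,0.2,0.03,0,0,0.035],
    [-0.057,0.218,0.04,0,0,0.035],
    [-0.057,0.218,0.04,0,0,0.035],
    [-0.057,0.218,0.04,0,0,0.035]
  ]
}}

```text
clock: 42.58
tool_pos: [0.5125, -0.3016, 0.1499]
orientation: [179.9, 0.1, 3.0]
force: [1.1, 0.7, -2.7]
opening: 0.0139
gripper_force: 30.0
```

```bash
python3 - <<'E'
from calls import *
o=telemetry.get_obs(); print(o['joint_pos'],o['force'],o['opening'],o['tool_pos'],o['orientation'])
calls([(-1,[((.512,-.3025,.075,3),1),((.512,-.3025,.056,3),2)])])
E
```

```text
[-11.58506038  16.5477205  -15.77483545   0.13392824 -57.79281171
 104.55820533] [ 1.06519936  0.70195807 -2.67507815] 0.01389717531254454 [ 0.51245975 -0.30160502  0.14994281] [1.79919474e+02 1.40180161e-01 3.04454196e+00]
grip -1 n 6 [(3, [0.0, 0.001, 0.075, 0.001, 0.002, 0.001]), (3, [0.0, 0.001, 0.094, 0.001, 0.002, 0.001])]
```

{"name": "carry_out", "arguments": {
  "rows": [
    [0,0,0.04,0,0,0],
    [0,0.001,0.075,0,0,0],
    [0,0.001,0.082,0,0,0],
    [0,0.001,0.088,0,0,0],
    [0,0.001,0.091,0,0,0],
    [0,0.001,0.093,0,0,0],
    [0,0.001,0.093,0,0,0]
  ]
}}

```text
clock: 43.45
tool_pos: [0.5119, -0.3038, 0.0571]
orientation: [179.9, 0.1, 3.0]
force: [0.2, 0.2, -2.6]
opening: 0.0135
gripper_force: 30.0
```

```bash
python3 - <<'E'
from calls import *
o=telemetry.get_obs(); print(o['force'],o['opening'],o['tool_pos'],o['orientation'])
E
```

```text
[ 0.15202225  0.24986093 -2.564094  ] 0.013518398372298023 [ 0.51191085 -0.30382446  0.05713854] [1.79904333e+02 1.23726817e-01 2.99811238e+00]
```

{"name": "carry_out", "arguments": {
  "rows": [
    [0,0,0.0015,0,0,0],
    [0,0,0.0015,0,0,0]
  ]
}}

```text
clock: 43.7
tool_pos: [0.512, -0.304, 0.0566]
orientation: [179.9, 0.1, 3.0]
force: [-2.4, 3.0, 8.1]
opening: 0.014
gripper_force: 30.0
```

{"name": "carry_out", "arguments": {
  "rows": [
    [0,0,0.001,0,0,0],
    [0,0,0.001,0,0,0]
  ]
}}

```text
clock: 43.95
tool_pos: [0.5121, -0.304, 0.0566]
orientation: [179.9, 0.1, 3.0]
force: [-4.9, 4.5, 15.6]
opening: 0.0139
gripper_force: 30.0
```

{"name": "carry_out", "arguments": {
  "rows": [
    [0,0,-0.0015,0,0,0],
    [0,0,-0.0015,0,0,0]
  ]
}}

```text
clock: 44.2
tool_pos: [0.512, -0.304, 0.0566]
orientation: [179.9, 0.1, 3.0]
force: [-2.8, 1.6, 7.9]
opening: 0.0137
gripper_force: 30.0
```

{"name": "carry_out", "arguments": {
  "rows": [
    [0,0,0,0,0,0],
    [0,0,0,0,0,0],
    [0,0,0,0,0,0],
    [0,0,-0.03,0,0,0],
    [0,0,-0.08,0,0,0],
    [0,0,-0.14,0,0,0],
    [0,0,-0.14,0,0,0]
  ],
  "grip": -0.1
}}

```text
clock: 45.08
tool_pos: [0.5149, -0.3047, 0.2012]
orientation: [179.7, -0.3, 3.0]
force: [-0.4, -0.0, -0.6]
opening: 0.0394
gripper_force: 0.0
```

```bash
python3 - <<'E'
from calls import *
d=drw(-.05,0)
calls([(-1,[((.44,-.10,.19,5),1)]),(-1,[((*d,.15,7.2),1),((*d,.04,7.2),1)])])
w,_,_=snap('wrist'); s,_,_=snap('scene'); t,_,_=snap('top')
a=cv2.resize(s[100:350,90:470],(456,300)); b=cv2.resize(t[190:290,340:454],(342,300))
cv2.imwrite('pics/k6.png',np.clip(np.hstack([a,b])[:,:,::-1]*1.3,0,255).astype(np.uint8))
E
```

```text
grip -1 n 5 [(5, [-0.064, -0.208, 0.01, 0.005, -0.006, -0.034])]
grip -1 n 8 [(5, [0.039, -0.231, 0.04, 0.0, 0.0, -0.038]), (3, [0.039, -0.231, 0.15, 0.0, 0.0, -0.038])]
```

View pics/k6.png

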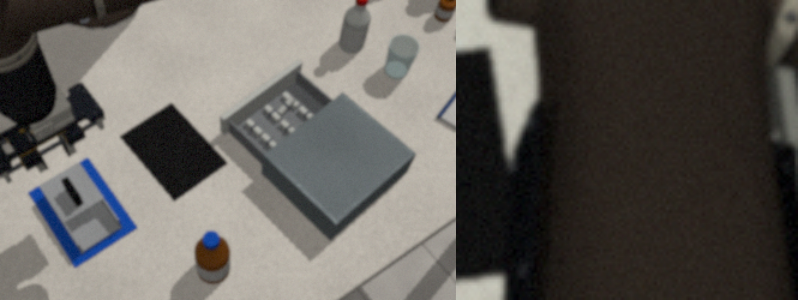

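The scoop stands level on the mat with its trough empty, and the bars lie flat in the drawer. Now to push the drawer home.

{"name": "carry_out", "arguments": {
  "rows": [
    [-0.013,-0.042,0,0,0,-0.01],
    [-0.026,-0.084,0,0,0,-0.02],
    [-0.039,-0.126,0.01,0,0,-0.03],
    [-0.052,-0.168,0.01,0,0,-0.034],
    [-0.064,-0.208,0.01,0,0,-0.034],
    [-0.064,-0.208,0.01,0,0,-0.034]
  ],
  "grip": -1
}}

```text
clock: 45.98
tool_pos: [0.4358, -0.0975, 0.1845]
orientation: [179.9, 0.3, 5.1]
force: [0.8, -0.3, 0.7]
opening: 0.0007
gripper_force: 0.0
```

{"name": "carry_out", "arguments": {
  "rows": [
    [0.008,-0.046,0.01,0,0,-0.01],
    [0.016,-0.092,0.02,0,0,-0.02],
    [0.024,-0.138,0.03,0,0,-0.03],
    [0.032,-0.184,0.04,0,0,-0.038],
    [0.039,-0.231,0.04,0,0,-0.038],
    [0.039,-0.231,0.09,0,0,-0.038],
    [0.039,-0.231,0.15,0,0,-0.038],
    [0.039,-0.231,0.15,0,0,-0.038]
  ]
}}

```text
clock: 46.98
tool_pos: [0.4526, 0.1312, 0.0309]
orientation: [179.6, 0.7, 7.1]
force: [0.6, 0.1, 0.8]
opening: 0.0002
gripper_force: 0.0
```

```bash
python3 - <<'E'
from calls import *
o=telemetry.get_obs(); print(o['force'],o['opening'],o['tool_pos'],o['orientation']); p=np.array(o['tool_pos'][:2])-F0; print('u',p@ux,'v',p@vy)
E
```

```text
[0.60619555 0.12331972 0.79502502] 0.00024823924705231614 [0.45261814 0.13116666 0.03089547] [179.59774577   0.73233611   7.07026132]
u -0.0560429720674524 v -0.0018399434969154128
```

{"name": "carry_out", "arguments": {
  "rows": [
    [0.02,0,-0.005,0,0,0],
    [0.035,0,-0.005,0,0,0],
    [0.05,0,-0.005,0,0,0],
    [0.065,0,-0.005,0,0,0],
    [0.08,0,-0.005,0,0,0],
    [0.095,0,-0.005,0,0,0],
    [0.11,0,-0.005,0,0,0],
    [0.12,0,-0.005,0,0,0]
  ]
}}

```text
clock: 47.98
tool_pos: [0.5758, 0.1491, 0.0395]
orientation: [179.9, 0.2, 7.1]
force: [-2.3, 1.6, 0.9]
opening: 0.0005
gripper_force: 0.9
```

{"name": "carry_out", "arguments": {
  "rows": [
    [0.005,0,0,0,0,0],
    [0.01,0,0,0,0,0],
    [0.014,0,0,0,0,0],
    [0.018,0,0,0,0,0]
  ]
}}

```text
clock: 48.48
tool_pos: [0.5926, 0.1512, 0.0396]
orientation: [179.9, 0.2, 7.1]
force: [-2.1, 1.3, -0.8]
opening: 0.0004
gripper_force: 0.8
```

{"name": "carry_out", "arguments": {
  "rows": [
    [0.004,0,0,0,0,0],
    [0.008,0,0,0,0,0],
    [0.008,0,0,0,0,0]
  ]
}}

```text
clock: 48.85
tool_pos: [0.6004, 0.1522, 0.0396]
orientation: [179.9, 0.2, 7.1]
force: [-2.7, 0.9, -0.5]
opening: 0.0004
gripper_force: 1.5
```

```bash
python3 - <<'E'
from calls import *
o=telemetry.get_obs(); print(o['force'],o['tool_pos']); p=np.array(o['tool_pos'][:2])-F0; print('u',p@ux,'v',p@vy)
E
```

```text
[-2.73735469  0.88602974 -0.53533203] [0.6004277  0.15221532 0.039615  ]
u 0.09321519642677485 v 0.0005641309387385471
```

{"name": "carry_out", "arguments": {
  "rows": [
    [0.003,0,0,0,0,0],
    [0.006,0,0,0,0,0]
  ]
}}

```text
clock: 49.1
tool_pos: [0.6053, 0.1528, 0.0396]
orientation: [179.9, 0.3, 7.1]
force: [-6.2, 1.1, 2.2]
opening: 0.0007
gripper_force: 3.1
```

{"name": "carry_out", "arguments": {
  "rows": [
    [0.003,0,0,0,0,0],
    [0.006,0,0,0,0,0]
  ]
}}

```text
clock: 49.35
tool_pos: [0.6125, 0.1537, 0.0396]
orientation: [179.9, 0.2, 7.1]
force: [-13.7, 2.8, 8.6]
opening: 0.0001
gripper_force: 6.3
```

{"name": "carry_out", "arguments": {
  "rows": [
    [0.002,0,0,0,0,0],
    [0.004,0,0,0,0,0]
  ]
}}

```text
clock: 49.6
tool_pos: [0.6125, 0.1536, 0.0396]
orientation: [179.9, 0.6, 7.1]
force: [-24.4, 4.6, 17.9]
opening: 0.0001
gripper_force: 12.1
```

{"name": "carry_out", "arguments": {
  "rows": [
    [-0.02,0,0,0,0,0],
    [-0.06,0,0,0,0,0],
    [-0.12,0,0,0,0,0],
    [-0.15,0,-0.05,0,0,0],
    [-0.15,0,-0.11,0,0,0],
    [-0.15,0,-0.11,0,0,0]
  ]
}}

```text
clock: 50.35
tool_pos: [0.4715, 0.1379, 0.1558]
orientation: [-179.8, -0.5, 7.2]
force: [-0.5, 0.1, -0.5]
opening: 0.0004
gripper_force: 0.0
```

```bash
python3 - <<'E'
from calls import *
s,_,_=snap('scene'); t,_,_=snap('top'); print(telemetry.get_obs()['clock'],telemetry.get_obs()['force'])
a=cv2.resize(s[100:340,90:450],(450,300)); b=cv2.resize(t[100:300,170:400],(345,300))
cv2.imwrite('pics/k7.png',np.clip(np.hstack([a,b])[:,:,::-1]*1.3,0,255).astype(np.uint8))
E
```

```text
50.45 [-0.09288659  0.70760131 -0.72693103]
```

View pics/k7.png

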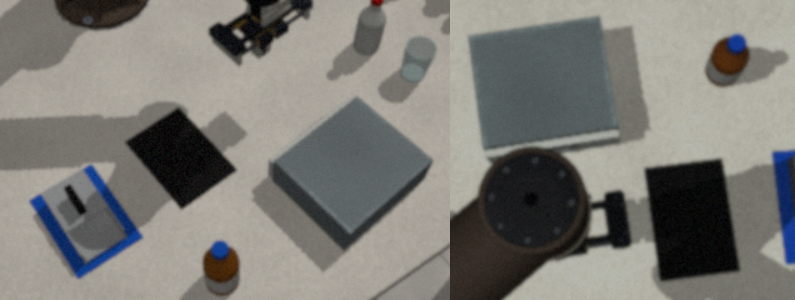

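The drawer is fully home, the scoop is upright in the middle of its mat, and the bottles and beaker have not moved.

```bash
python3 -c "
from plant import workorder; print(workorder.close_job())"
```

```text
the job is handed in; nothing more can be done
None
```

I handed the job in at about 50 s: six pad bars in the drawer, scoop tipped out, shaken level and set back on its mat, drawer pushed home to its stop; I never counted the bars that came out of the scoop.

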